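Pack the slim steel lunchbox

TASK

Pack the open steel lunchbox: lay the purple spoon and fork on their silhouettes, heads the same way as marked, stand the small ceramic katori on the round mark and set the hinged-flap pickle box squarely on the oblong mark, each centred on its mark and flat on the liner. Keep the katori upright and set it down gently. Leave the large katori and the plain square tin where they are.

Things in the scene. Friction and masses are not known exactly. Their poses are not given: they have to be found in the camera images.
- spoon: Purple plastic spoon, 151 mm long, flat on the table, bowl away from the robot. Handle 12 mm wide, 9 mm thick; round bowl 40 mm across, 8 mm high. Origin: underside of the handle near the bowl; x along the handle to the bowl: bowl centre at +41 mm, far edge +61, handle end -90; z up. Balance point about x = -14 mm: grip the handle there, across y. Yaw within 0.4. 22 g.
- fork: Purple plastic fork, 151 mm long, flat on the table, tines away from the robot. Handle 12 mm wide, 9 mm thick; three-tined head 28 mm wide, 6 mm thick. Origin: underside of the handle near the head; x along the handle to the tines: head +15 to +61 mm, handle end -90; z up. Balance point about x = -12 mm: grip the handle there, across y. Yaw within 0.4. 22 g.
- katori: The small katori: plain white ceramic bowl, open upwards, 60 mm across the rim, 34 mm high, foot 46 mm across; side nearly upright from 9 mm up (56 mm across there) to the rim, wall 4 mm. Can be held across its outside in any direction. Origin: centre of the underside, z up. About 90 g.
- pickle_box: Small oblong steel pickle box, its top a shut hinged flap (hinge barrel along one short top edge, tongue on the other end; it does not open): 58 mm long (x), 40 mm wide (y), 30 mm high (barrel 33 mm). Origin: centre of the underside, z up. Yaw within 0.5. About 100 g.
- katori_place: Fixed white cell 94 x 94 mm (rim 4 mm high) in the open lunchbox, with a dark flush round mark 60 mm across. Origin: centre of the mark on the cell floor, 6 mm above the table; x away from the robot (yaw within 0.2), z up. The two cells lie 98 mm apart along x, left of the lanes; either may be the nearer. The lunchbox is steel, 210 (x) x 258 mm, walls 24 mm high, at the robot's right.
- pickle_place: Fixed white cell 94 x 94 mm (rim 4 mm high) in the open lunchbox, with a dark flush oblong mark 58 x 40 mm. Origin: centre of the mark on the cell floor, 6 mm above the table; x along the mark's length, away from the robot (yaw within 0.2), z up. The two cells lie 98 mm apart along x; either may be the nearer. The box may face either end.
- spoon_place: Fixed white lane 175 x 70 mm (rim 4 mm high) in the open lunchbox, with the dark flush silhouette of the spoon at true size. Origin: on the lane floor, 6 mm above the table, where the spoon's origin belongs (15 mm headwards of the lane's middle). x to the silhouette's head (away from the robot, yaw within 0.2), z up. The lanes lie side by side, 74 mm apart in y; either may be the left one.
- fork_place: Fixed white lane 175 x 70 mm (rim 4 mm high) in the open lunchbox, with the dark flush silhouette of the fork at true size. Origin: on the lane floor, 6 mm above the table, where the fork's origin belongs (15 mm headwards of the lane's middle). x to the silhouette's head (away from the robot, yaw within 0.2), z up. The lanes lie side by side, 74 mm apart in y; either may be the left one.
- big_katori: Look-alike that stays: the large white ceramic katori, 84 mm across the rim, 42 mm high. Origin: centre of the underside.
- tin: Look-alike that stays: plain square steel tin, 51 x 51 mm, 48 mm high, with a lift-off lid and a small round knob (top of the knob at 56 mm), no flap or hinge. Origin: centre of the underside.
There are look-alikes about, which are no part of the job. Leave any green look-alike of the pickle_box alone.

How it is judged:
By the outcome, as a careful person would: the job done as asked, in the order asked, and still so for the second after the job is handed in, with the robot touching nothing.
It also fails if it takes over 112 s, if anything falls off the work surface, if the arm or the gripper's body presses on something with over 40 N, if the wrist force passes 120 N, or if a joint passes its speed limit or range.

ROBOT

A 6-joint arm with a two-finger parallel gripper is mounted at the origin on the work surface. World frame = base frame: x ahead of the robot, y to its left, z up, the work surface at z = 0. Lengths are in m, angles in rad, forces in N, time in s.
With the tool pointing down it reaches from about 0.4 to 0.925 m from the base axis. Payload 12.5 kg.
Tool frame: the origin (TCP) lies midway between the tips of the shut fingers; the grasp point (between the pads) lies 19 mm behind it; z points along the fingers, y is the direction in which the jaws open and shut (so a half turn about z gives the same grasp; the last joint's range is limited). The gripper opens to 95 mm and grips with 3 to 60 N. Pads are 20 mm wide; open, the fingers measure 119 mm over their backs; the gripper's body (75 mm by 180 mm) begins 59 mm behind the grasp point.
Start: joints at [1.162, 0.491, 1.559, -0, 1.092, -0.106], TCP at [0.186, 0.597, 0.215] pointing down, gripper open.
Joint ranges: [-3.1, 3.1], [-0.84, 2.19], [0.05, 2.79], [-1.13, 4.28], [0.06, 2.93], [-2.69, 2.69]. Speed limits (rad/s): [2.22, 2.22, 2.79, 3.14, 3.14, 3.14].

INTERFACE

Orientations are given as a 3x3 rotation matrix whose columns are the frame's x, y, z axes.
In Python, from plant import readout, read_camera, sign_off gives the robot as it stands.
- The arm moves only by the tool arm_command, never from a script. Its argument "rows" is a list of rows, each an object of numbers: "tx", "ty", "tz": the shift along the world's x, y, z in cm; "roll": the turn about the world's z in rad. A call has 1 to 5 rows; each row shifts and turns the pose as measured when the row begins; what a row does not reach is not made up. A row lasts 1/12 s, in which the tool goes at most 41.7 mm and 7.16 degrees, less where a joint would pass 70% of its speed; a pose out of reach is approached as far as the arm can. A call is refused whole if a number of a shift passes 4.17 or a number of a turn 0.125, either way. A call with a gripper value outside its range is refused whole. "grip" is the gripper command: -1 is shut, 1 is fully open, values between are in proportion, set as the call begins (left out, the last holds). The fingers move at their own pace and stop on an object; "squeeze" is the grip in N (left out, the last holds). Time passes only in rows, so rows that do not move let the fingers close. It gives the time, the measured TCP pose, the force and the opening at its end, in the units of the state.
- readout.get_state(): the state, without advancing time (a new reading comes with each control period).
- read_camera(name): name is "scene" or "top" or "wrist"; returns a dict with "frame" (400x640x3 uint8, red, green, blue), "vertical_fov" (degrees; the focal length in pixels is half the picture's height over the tangent of half this angle, whatever the lens; pixels are square), "cx", "cy" (the principal point, pixels), "dist" ([k1, k2, p1, p2, k3] as OpenCV has them; the pictures are not rectified), "R" (3x3) and "t" (3): a world point X has camera coordinates R X + t. Camera axes: x right, y down, z forward; pixel columns grow to the right and rows downward; lengths in m; the calibration is good to about 2 mm. A picture is of the moment at which its call begins. There is no depth.
- sign_off(): hands the job in, once; it reports no verdict.
The state is a dict: "t": time; "qpos": joint angles; "joint_vel": joint speeds; "joint_torque": joint torques, N m; "position": TCP position; "orientation": TCP orientation; "force": force on the tool from outside, world axes, zero at the start; "torque": the same for the moment, N m; "finger_gap": finger opening in m.
Only numpy, scipy, OpenCV 4.12 (cv2) and the standard library are available. Lean on these libraries where they do the work, as an engineer would, in place of code of your own. Each camera call takes 0.05 s, during which the arm holds its last target.

## Working session

There is one attempt and no reset: what is moved stays moved. The work goes in short steps, Python scripts to look and compute and a tool call to move; the robot and the scene stay as the last step left them, time stands still between calls to the robot, and variables do not carry over. Pictures are saved under pics/ and viewed, and the job is handed in when it is done.

Besides the shell and the picture viewer there is one more tool, called after "Call:" in YAML: its name, and indented under it one key for each argument. arm_command: Moves the arm, as the interface text tells. Its arguments: {"type":"object","properties":{"rows":{"type":"array","items":{"type":"object","properties":{"tx":{"type":"number"},"ty":{"type":"number"},"tz":{"type":"number"},"roll":{"type":"number"}}}},"grip":{"type":"number"},"squeeze":{"type":"number"}},"required":["rows"]}

```bash
mkdir -p pics; cat > h.py <<'E'
import numpy as np, cv2
from plant import readout, read_camera
def K(c):
    f=200/np.tan(np.radians(c["vertical_fov"])/2)
    return np.array([[f,0,c["cx"]],[0,f,c["cy"]],[0,0,1.]])
def cast(c,px,z):
    px=np.asarray(px,float).reshape(-1,1,2)
    u=cv2.undistortPoints(px,K(c),np.array(c["dist"],float)).reshape(-1,2)
    R=np.array(c["R"]);t=np.array(c["t"])
    d=np.c_[u,np.ones(len(u))]@R
    o=-R.T@t
    return o+d*((z-o[2])/d[:,2])[:,None]
def proj(c,X):
    return cv2.projectPoints(np.asarray(X,float).reshape(-1,3),cv2.Rodrigues(np.array(c["R"]))[0],np.array(c["t"],float),K(c),np.array(c["dist"],float))[0].reshape(-1,2)
def save(c,n): cv2.imwrite("pics/"+n,cv2.cvtColor(c["frame"],cv2.COLOR_RGB2BGR))
E
python3 - <<'E'
from h import *
import pickle
for n in("scene","top","wrist"):
    c=read_camera(n); save(c,n+"0.png"); pickle.dump(c,open(n+"0.pkl","wb"))
    print(n,c["vertical_fov"],c["cx"],c["cy"],c["dist"],-np.array(c["R"]).T@c["t"])
print(readout.get_state())
E
```

```text
scene 45.58220234129576 311.6017998239637 201.38231618169883 [-0.04658714  0.          0.          0.          0.        ] [1.20161062 0.92659579 0.7982815 ]
top 53.878593704391314 313.2597476258917 203.94680721562176 [-0.0570573  0.         0.         0.         0.       ] [0.44427021 0.04011186 1.00562427]
wrist 59.21513061798746 317.5732069879463 207.9015341317263 [0.01194961 0.         0.         0.         0.        ] [0.11187537 0.61987201 0.38377004]
{'t': 0.15, 'qpos': array([ 1.16239872e+00,  4.91437464e-01,  1.55932139e+00, -8.97131703e-06,
        1.09170973e+00, -1.05625210e-01]), 'joint_vel': array([-0.00023802, -0.00032158, -0.00115752,  0.00154965,  0.00089221,
        0.00018455]), 'joint_torque': array([ 1.46711736e-03, -6.12899995e+01, -2.58280760e+01,  6.92345831e-02,
        4.72542364e-02, -3.46613251e-05]), 'position': array([0.18627617, 0.59640131, 0.21418171]), 'orientation': array([[-9.54514741e-01,  2.98163535e-01, -3.40560659e-04],
       [ 2.98163718e-01,  9.54514403e-01, -8.07056245e-04],
       [ 8.44353115e-05, -8.71889914e-04, -9.99999616e-01]]), 'force': array([-0.42637483, -0.0407936 ,  0.14748911]), 'torque': array([ 0.00702203, -0.03670423,  0.02495338]), 'finger_gap': 0.09516935236670528}
```

View pics/top0.png

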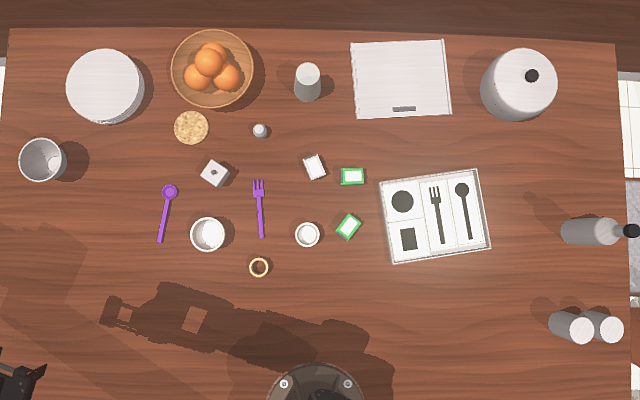

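View pics/scene0.png

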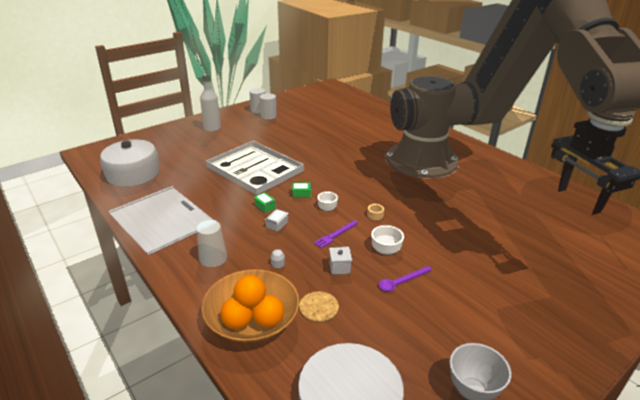

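View pics/wrist0.png

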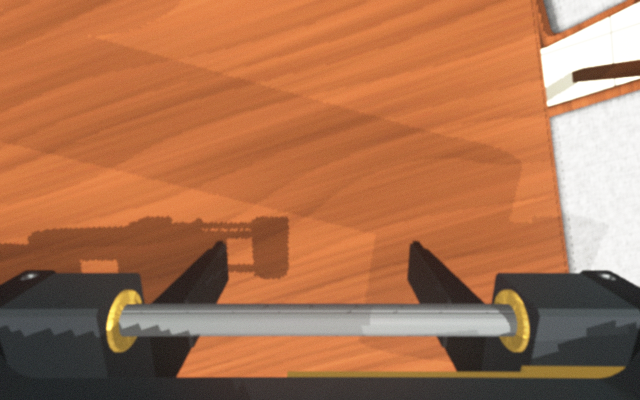

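The top view shows the spoon at about (165,210), fork (260,207), small katori (307,234) and pickle box (314,167). Green decoys are at (352,176) and (348,226). In the lunchbox the katori mark is at (402,201), pickle mark (408,239), fork silhouette (437,213) and spoon silhouette (465,212). Next I measure these.

```bash
cat > m.py <<'E'
from h import *
import pickle
c=pickle.load(open("top0.pkl","rb")); im=c["frame"]; hsv=cv2.cvtColor(im,cv2.COLOR_RGB2HSV)
def comps(m,amin=30):
    n,l,s,ct=cv2.connectedComponentsWithStats(m.astype(np.uint8)); return [(l==i) for i in range(1,n) if s[i,4]>=amin]
def px(m): y,x=np.nonzero(m); return np.c_[x,y].astype(float)
def longaxis(P):
    """P pts xyz; axis sense +x; return mean, dir yaw, extents"""
    m=P[:,:2].mean(0); w,v=np.linalg.eigh(np.cov((P[:,:2]-m).T)); d=v[:,1]*np.sign(v[0,1]); s=(P[:,:2]-m)@d; n=np.array([-d[1],d[0]]);q=(P[:,:2]-m)@n
    return m,d,n,s,q
def utensil(P,name):
    m,d,n,s,q=longaxis(P)
    # refit by handle part only
    lo=s.min(); sel=(s>lo+.008)&(s<lo+.085)
    k=np.polyfit(s[sel],q[sel],1); d2=d+k[0]*n; d2/=np.linalg.norm(d2); n2=np.array([-d2[1],d2[0]])
    m2=m+k[1]*n
    s2=(P[:,:2]-m2)@d2; a,b=s2.min(),s2.max()
    org=m2+d2*((a+b)/2+.0145)
    print(name,"origin",org.round(4),"yaw",np.arctan2(d2[1],d2[0]).round(4),"len",(b-a).round(4), "wid head",np.ptp(((P[:,:2]-m2)@n2)).round(4))
pur=(hsv[...,0]>125)&(hsv[...,0]<165)&(hsv[...,1]>100)
for M in comps(pur): utensil(cast(c,px(M),.006),"purple x=%d"%px(M)[:,0].mean())
box=np.zeros(im.shape[:2],bool); box[165:268,375:495]=1
dark=box&(hsv[...,2]<90)
for M in comps(dark):
    P=cast(c,px(M),.006); p=px(M).mean(0)
    m,d,n,s,q=longaxis(P)
    print("dark",p.round(1),len(P),"mean",m.round(4),"ext",np.ptp(s).round(4),np.ptp(q).round(4),"yaw",np.arctan2(d[1],d[0]).round(3))
    if np.ptp(s)>.1: utensil(P,"mark")
    elif M.sum()>100:
        r=cv2.minAreaRect(P[:,:2].astype(np.float32)*1000); print(r)
# light
light=(hsv[...,1]<50)&(hsv[...,2]>150)
for M in comps(light,60):
    p=px(M); mm=p.mean(0)
    if 180<mm[0]<340 and 120<mm[1]<280:
        for z in(.03,.034,.042):
            P=cast(c,p,z); r=cv2.minAreaRect(P[:,:2].astype(np.float32)*1000); print("light",mm.round(1),len(p),z,P.mean(0).round(4),np.round(r[0],1),np.round(r[1],1),r[2])
E
python3 m.py
python3 -c "
import cv2
i=cv2.imread('pics/top0.png')
cv2.imwrite('pics/z1.png',cv2.resize(i[150:270,370:500],None,fx=5,fy=5,interpolation=2))
cv2.imwrite('pics/z2.png',cv2.resize(i[140:285,145:370],None,fx=3.5,fy=3.5,interpolation=2))"
```

```text
purple x=258 origin [0.526  0.1501] yaw 0.0894 len 0.1485 wid head 0.0266
purple x=165 origin [0.5093 0.3866] yaw -0.162 len 0.1491 wid head 0.0383
light [258.3 130. ] 124 0.03 [0.707  0.1527 0.03  ] [706.9 152.2] [31.1 27.7] 1.4785014390945435
light [258.3 130. ] 124 0.034 [0.7059 0.1522 0.034 ] [705.8 151.7] [31.  27.6] 1.4784609079360962
light [258.3 130. ] 124 0.042 [0.7037 0.1513 0.042 ] [703.7 150.8] [30.7 27.3] 1.4785096645355225
light [313.8 167.1] 365 0.03 [0.6144 0.0117 0.03  ] [615.2  12.1] [56.7 41.7] 23.525249481201172
light [313.8 167.1] 365 0.034 [0.6137 0.0118 0.034 ] [614.5  12.2] [56.5 41.5] 23.525238037109375
light [313.8 167.1] 365 0.042 [0.6123 0.0121 0.042 ] [613.1  12.4] [56.  41.1] 23.525245666503906
light [213.4 172.5] 412 0.03 [0.5972 0.2621 0.03  ] [597.2 261.9] [52.1 51.8] 57.06260681152344
light [213.4 172.5] 412 0.034 [0.5965 0.2611 0.034 ] [596.6 261. ] [51.9 51.6] 57.06260681152344
light [213.4 172.5] 412 0.042 [0.5953 0.2593 0.042 ] [595.3 259.2] [51.5 51.2] 57.062713623046875
light [207.2 233.9] 945 0.03 [0.4441 0.2728 0.03  ] [444.  273.2] [84.3 83. ] 46.24365234375
light [207.2 233.9] 945 0.034 [0.4441 0.2719 0.034 ] [444.  272.3] [84.  82.6] 46.2430305480957
light [207.2 233.9] 945 0.042 [0.4441 0.27   0.042 ] [444.  270.3] [83.3 81.9] 46.24322509765625
light [306.8 234.2] 464 0.03 [0.4463 0.0271 0.03  ] [446.2  27.3] [59.4 57.6] 45.65575408935547
light [306.8 234.2] 464 0.034 [0.4463 0.0271 0.034 ] [446.2  27.3] [59.2 57.4] 45.65576171875
light [306.8 234.2] 464 0.042 [0.4462 0.0272 0.042 ] [446.2  27.4] [58.7 56.9] 45.655845642089844
```

View pics/z1.png

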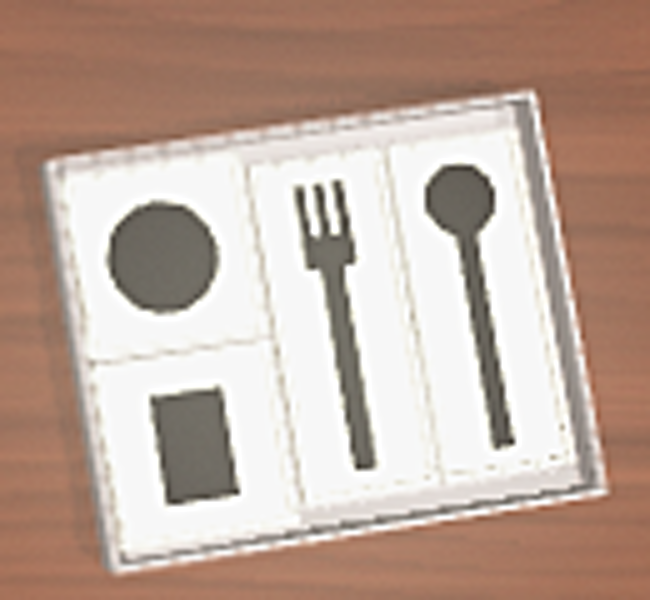

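View pics/z2.png

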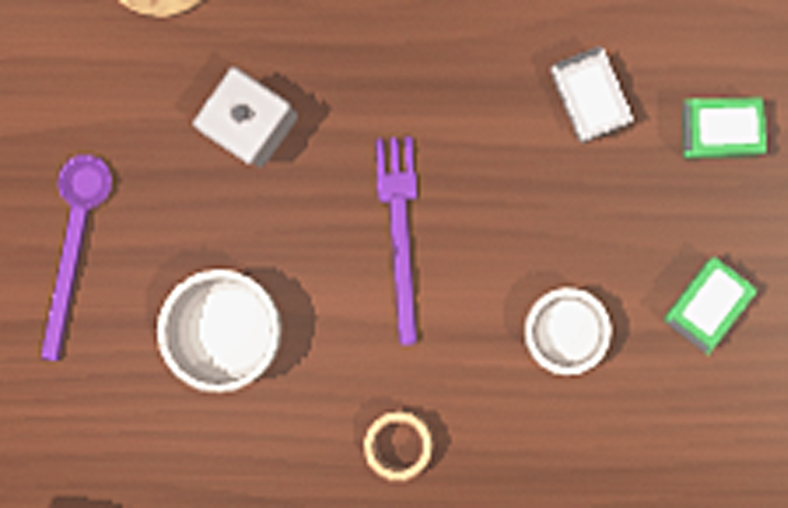

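Pickle box confirmed at (314,167), with its hinge barrel at the far end. The dark threshold was too strict for the marks, so I raise it.

```bash
sed -i 's/dark=box&(hsv\[...,2\]<90)/dark=box\&(hsv[...,2]<150)\&(hsv[...,1]<60)/; s/elif M.sum()>100:/else:/' m.py
python3 m.py | grep -v light
```

```text
purple x=258 origin [0.526  0.1501] yaw 0.0894 len 0.1485 wid head 0.0266
purple x=165 origin [0.5093 0.3866] yaw -0.162 len 0.1491 wid head 0.0383
dark [477.7 190.4] 92 mean [ 0.5645 -0.4185] ext 0.1249 0.0103 yaw 0.139
mark origin [ 0.5716 -0.4185] yaw 0.1139 len 0.1248 wid head 0.0122
dark [464.1 203.9] 328 mean [ 0.5287 -0.3812] ext 0.1478 0.0369 yaw 0.163
mark origin [ 0.5255 -0.3815] yaw 0.1655 len 0.1478 wid head 0.0369
dark [437.6 212.7] 289 mean [ 0.505  -0.3103] ext 0.1481 0.0254 yaw 0.152
mark origin [ 0.514  -0.3089] yaw 0.1494 len 0.1481 wid head 0.0254
dark [402.  201.1] 375 mean [ 0.5339 -0.2173] ext 0.0559 0.0547 yaw -0.798
((532.8508911132812, -217.2918701171875), (52.22163772583008, 54.54119873046875), 89.6839828491211)
dark [476.5 243. ] 90 mean [ 0.4276 -0.4125] ext 0.1233 0.0584 yaw -1.039
mark origin [ 0.4117 -0.4047] yaw -1.4164 len 0.1092 wid head 0.064
dark [408.4 238.9] 308 mean [ 0.4369 -0.2331] ext 0.0556 0.0372 yaw 0.168
((437.334716796875, -233.45582580566406), (55.06513595581055, 37.39338684082031), 8.319489479064941)
```

Sizes and spacings agree with the spec: cells 98 mm apart, lanes 73.5 mm apart, and a common box yaw of about 0.16. Now moving to the spoon.

Call:
arm_command:
  rows:
    - {"tx": 3.1,"ty": -2.1,"roll": 0.03}
    - {"tx": 3.1,"ty": -2.1,"roll": 0.03}
    - {"tx": 3.1,"ty": -2.1,"roll": 0.03}
    - {"tx": 3.1,"ty": -2.1,"roll": 0.03}
    - {"tx": 3.1,"ty": -2.1,"roll": 0.02}
  grip: -0.1
  squeeze: 15

```text
$.rows[0]: bad value
```

Call:
arm_command:
  rows:
    - {"tx": 3.1,"ty": -2.1,"tz": -0.5}
    - {"tx": 3.1,"ty": -2.1,"tz": -1}
    - {"tx": 3.1,"ty": -2.0,"tz": -1}
    - {"tx": 3.1,"ty": -2,"tz": -1}
    - {"tx": 2,"ty": -1.5,"tz": -1}

```text
$.rows[0]: bad value
```

Call:
arm_command:
  rows:
    - {"tx": 3.1,"ty": -2.1,"tz": 0,"roll": 0.03}
    - {"tx": 3.1,"ty": -2.1,"tz": 0,"roll": 0.03}
    - {"tx": 3.1,"ty": -2.1,"tz": 0,"roll": 0.03}
    - {"tx": 3.1,"ty": -2.1,"tz": 0,"roll": 0.03}
    - {"tx": 3.1,"ty": -2.1,"tz": 0,"roll": 0.02}
  grip: -0.1
  squeeze: 15

```text
t: 0.57
position: [0.3399, 0.4904, 0.2127]
orientation: [[-0.989, 0.146, -0.002], [0.146, 0.989, -0.002], [0.002, -0.002, -1.0]]
force: [0.4, 0.4, -0.2]
finger_gap: 0.0671
```

Call:
arm_command:
  rows:
    - {"tx": 3.1,"ty": -2.0,"tz": -1.5,"roll": -0.015}
    - {"tx": 3.1,"ty": -2.0,"tz": -1.5,"roll": 0}
    - {"tx": 3.1,"ty": -2.0,"tz": -1.5,"roll": 0}
    - {"tx": 3.1,"ty": -2.0,"tz": -1.5,"roll": 0}
    - {"tx": 3.1,"ty": -2.1,"tz": -1.5,"roll": 0}

```text
t: 0.98
position: [0.5019, 0.3843, 0.1382]
orientation: [[-0.987, 0.159, 0.002], [0.159, 0.987, 0.002], [-0.002, 0.003, -1.0]]
force: [-0.7, 0.7, 0.5]
finger_gap: 0.0434
```

```bash
python3 - <<'E'
from h import *
import pickle
c=read_camera("wrist"); save(c,"w1.png"); pickle.dump(c,open("w1.pkl","wb"))
print(readout.get_state()["position"])
E
```

```text
[0.50606754 0.38013442 0.13506302]
```

View pics/w1.png

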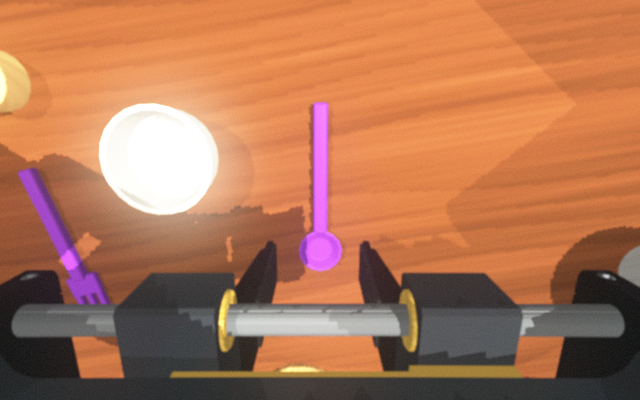

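Wrist view: the spoon's bowl is at (320,250), with the handle running up to (320,103) and centred between the jaws. I measure it from this view as a second opinion.

```bash
cat > u.py <<'E'
import sys
from h import *
import pickle
def utensils(c,z=.007,amin=300,reg=None):
    hsv=cv2.cvtColor(c["frame"],cv2.COLOR_RGB2HSV)
    pur=((hsv[...,0]>125)&(hsv[...,0]<170)&(hsv[...,1]>90)).astype(np.uint8)
    n,l,s,ct=cv2.connectedComponentsWithStats(pur)
    for i in range(1,n):
        if s[i,4]<amin: continue
        y,x=np.nonzero(l==i); P=cast(c,np.c_[x,y],z)[:,:2]
        m=P.mean(0); w,v=np.linalg.eigh(np.cov((P-m).T)); d=v[:,1]*np.sign(v[0,1])
        for _ in range(3):
            nn=np.array([-d[1],d[0]]); s1=(P-m)@d; q=(P-m)@nn; lo=s1.min(); sel=(s1>lo+.008)&(s1<lo+.085)
            k=np.polyfit(s1[sel],q[sel],1); m=m+k[1]*nn; d=d+k[0]*nn; d/=np.linalg.norm(d)
        s1=(P-m)@d;a,b=s1.min(),s1.max()
        print("px",x.mean().round(),y.mean().round(),"org",(m+d*((a+b)/2+.0145)).round(4),"yaw",np.arctan2(d[1],d[0]).round(4),"len",(b-a).round(4))
if __name__=="__main__":
    utensils(pickle.load(open(sys.argv[1],"rb")),amin=int(sys.argv[2]))
E
python3 u.py w1.pkl 300; python3 u.py top0.pkl 60
```

```text
px 320.0 201.0 org [0.511  0.3854] yaw -0.1583 len 0.1508
px 63.0 242.0 org [0.5198 0.1507] yaw 0.0931 len 0.1383
px 259.0 205.0 org [0.5252 0.1503] yaw 0.0928 len 0.1515
px 166.0 207.0 org [0.51   0.3859] yaw -0.162 len 0.1506
```

Call:
arm_command:
  rows:
    - {"tx": -0.9,"ty": 0.8,"tz": -2,"roll": 0}
    - {"tx": 0,"ty": 0,"tz": -3,"roll": 0}
    - {"tx": 0,"ty": 0,"tz": -3,"roll": 0}
    - {"tx": 0,"ty": 0,"tz": -1,"roll": 0}
    - {"tx": 0,"ty": 0,"tz": 0,"roll": 0}

```text
t: 1.45
position: [0.5007, 0.3841, 0.0401]
orientation: [[-0.985, 0.17, 0.0], [0.17, 0.985, -0.001], [-0.0, -0.001, -1.0]]
force: [-0.2, 0.4, -0.3]
finger_gap: 0.0427
```

Call:
arm_command:
  rows:
    - {"tx": -0.4,"ty": 0.4,"tz": 0,"roll": 0.01}
    - {"tx": 0,"ty": 0,"tz": -1.5,"roll": 0}
    - {"tx": 0,"ty": 0,"tz": -1.0,"roll": 0}
    - {"tx": 0,"ty": 0,"tz": -0.5,"roll": 0}
    - {"tx": 0,"ty": 0,"tz": 0,"roll": 0}

```text
t: 1.87
position: [0.4974, 0.391, 0.0143]
orientation: [[-0.988, 0.157, 0.005], [0.157, 0.988, 0.002], [-0.004, 0.003, -1.0]]
force: [-0.7, 0.6, -0.2]
finger_gap: 0.043
```

Call:
arm_command:
  rows:
    - {"tx": 0,"ty": -0.25,"tz": -0.4,"roll": 0}
    - {"tx": 0,"ty": 0,"tz": -0.5,"roll": 0}
    - {"tx": 0,"ty": 0,"tz": 0,"roll": 0}
    - {"tx": 0,"ty": 0,"tz": 0,"roll": 0}

```text
t: 2.2
position: [0.4981, 0.3892, 0.0071]
orientation: [[-0.988, 0.156, 0.008], [0.156, 0.988, 0.004], [-0.007, 0.005, -1.0]]
force: [1.0, 1.0, -0.3]
finger_gap: 0.0432
```

Call:
arm_command:
  rows:
    - {"tx": -0.1,"ty": -0.1,"tz": -0.45,"roll": 0}
    - {"tx": 0,"ty": 0,"tz": 0,"roll": 0}
    - {"tx": 0,"ty": 0,"tz": 0,"roll": 0}

```text
t: 2.45
position: [0.4973, 0.3881, 0.0028]
orientation: [[-0.988, 0.157, 0.008], [0.157, 0.988, 0.005], [-0.008, 0.006, -1.0]]
force: [-0.9, 0.3, 0.1]
finger_gap: 0.043
```

Now close the jaws.

Call:
arm_command:
  rows:
    - {"tx": 0,"ty": 0,"tz": 0,"roll": 0}
    - {"tx": 0,"ty": 0,"tz": 0,"roll": 0}
    - {"tx": 0,"ty": 0,"tz": 0,"roll": 0}
    - {"tx": 0,"ty": 0,"tz": 0,"roll": 0}
    - {"tx": 0,"ty": 0,"tz": 0,"roll": 0}
  grip: -1
  squeeze: 15

```text
t: 2.87
position: [0.4974, 0.3881, 0.0029]
orientation: [[-0.988, 0.157, 0.009], [0.157, 0.988, 0.005], [-0.008, 0.006, -1.0]]
force: [0.6, 0.2, 0.4]
finger_gap: 0.0149
```

Call:
arm_command:
  rows:
    - {"tx": 0,"ty": 0,"tz": 0,"roll": 0}
    - {"tx": 0,"ty": 0,"tz": 0,"roll": 0}
    - {"tx": 0,"ty": 0,"tz": 0,"roll": 0}

```text
t: 3.12
position: [0.4974, 0.3881, 0.003]
orientation: [[-0.988, 0.157, 0.009], [0.157, 0.988, 0.005], [-0.008, 0.006, -1.0]]
force: [0.8, 0.9, 0.9]
finger_gap: 0.0117
```

Call:
arm_command:
  rows:
    - {"tx": 0,"ty": 0,"tz": 1,"roll": 0}
    - {"tx": 0,"ty": 0,"tz": 2,"roll": 0}
    - {"tx": 0,"ty": 0,"tz": 3,"roll": 0}
    - {"tx": 0,"ty": 0,"tz": 3,"roll": 0}
    - {"tx": 0,"ty": -1,"tz": 3,"roll": 0}

```text
t: 3.53
position: [0.4942, 0.3769, 0.1229]
orientation: [[-0.988, 0.156, -0.001], [0.156, 0.988, -0.001], [0.001, -0.001, -1.0]]
force: [0.3, 0.3, -0.4]
finger_gap: 0.0117
```

```bash
python3 - <<'E'
from h import *
import pickle
c=read_camera("wrist"); save(c,"w2.png")
s=readout.get_state();print(s["position"],s["finger_gap"],s["qpos"])
E
```

```text
[0.49601741 0.37618156 0.12907992] 0.011619575827666508 [ 5.43184392e-01  5.77889078e-01  1.65704720e+00 -1.11264104e-03
  9.01356949e-01 -8.70072409e-01]
```

View pics/w2.png

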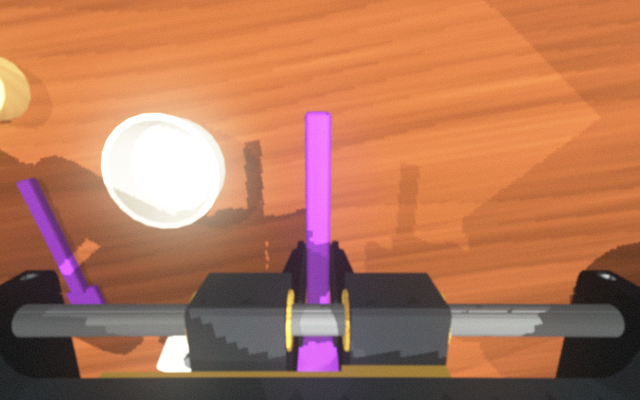

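Spoon held at 11.7 mm, which matches the handle width. I'm carrying it towards the box and stopping short to view the marks from the wrist camera.

Call:
arm_command:
  rows:
    - {"tx": 0.4,"ty": -4,"tz": 0.5,"roll": 0.02}
    - {"tx": 0.4,"ty": -4,"tz": 0.5,"roll": 0.02}
    - {"tx": 0.4,"ty": -4,"tz": 0.5,"roll": 0.02}
    - {"tx": 0.4,"ty": -4,"tz": 0.5,"roll": 0.02}
    - {"tx": 0.4,"ty": -4,"tz": 0.5,"roll": 0.02}

```text
t: 4.0
position: [0.5153, 0.1769, 0.1613]
orientation: [[-0.999, 0.044, 0.014], [0.044, 0.999, 0.008], [-0.014, 0.009, -1.0]]
force: [0.9, -0.1, -0.2]
finger_gap: 0.012
```

Call:
arm_command:
  rows:
    - {"tx": 0.4,"ty": -4,"tz": 0.2,"roll": 0.02}
    - {"tx": 0.4,"ty": -4,"tz": 0,"roll": 0.02}
    - {"tx": 0.4,"ty": -4,"tz": 0,"roll": 0.02}
    - {"tx": 0.4,"ty": -4,"tz": 0,"roll": 0.02}
    - {"tx": 0.4,"ty": -4,"tz": 0,"roll": 0.02}

```text
t: 4.42
position: [0.5345, -0.0308, 0.1686]
orientation: [[-0.998, -0.063, 0.021], [-0.062, 0.998, 0.01], [-0.021, 0.009, -1.0]]
force: [0.6, 0.7, -0.3]
finger_gap: 0.0118
```

Call:
arm_command:
  rows:
    - {"tx": 0.4,"ty": -4,"tz": 0,"roll": 0.02}
    - {"tx": 0.4,"ty": -4,"tz": 0,"roll": 0.02}
    - {"tx": 0.4,"ty": -4,"tz": 0,"roll": 0.02}
    - {"tx": 0.4,"ty": -3,"tz": 0,"roll": 0.02}
    - {"tx": 0,"ty": 0,"tz": 0,"roll": 0}

```text
t: 4.83
position: [0.5498, -0.1936, 0.1723]
orientation: [[-0.99, -0.142, 0.025], [-0.142, 0.99, 0.009], [-0.026, 0.005, -1.0]]
force: [-0.1, 0.5, -0.7]
finger_gap: 0.0119
```

```bash
python3 - <<'E'
from h import *
import pickle
c=read_camera("wrist"); save(c,"w3.png"); pickle.dump(c,open("w3.pkl","wb"))
s=readout.get_state();print(s["position"],s["finger_gap"],s["orientation"],s["qpos"][5], s["joint_vel"])
E
```

```text
[ 0.54931031 -0.19161573  0.17218838] 0.011570795393636847 [[-0.98965348 -0.14143791  0.02411032]
 [-0.14124543  0.98992887  0.00951623]
 [-0.02521346  0.00601229 -0.99966401]] -2.1850925108083636 [ 0.06096504 -0.01776568  0.04430242  0.00949519 -0.00566649  0.0513992 ]
```

View pics/w3.png

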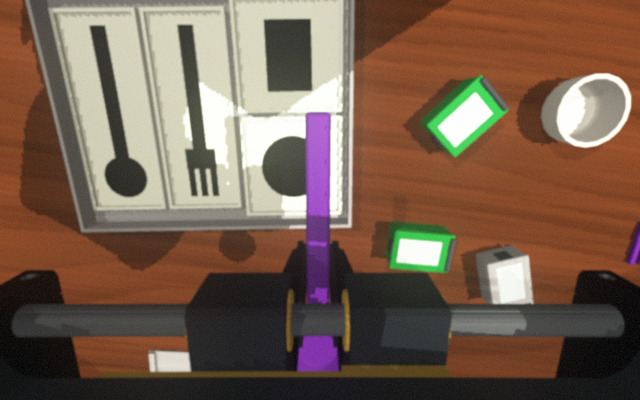

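Wrist view shows the full liner: spoon silhouette at (115,110), fork (200,110), pickle mark (289,55), and katori mark (290,165) partly hidden by the held spoon. Next I measure the marks.

```bash
cat > mk.py <<'E'
import sys
from h import *
import pickle
c=pickle.load(open(sys.argv[1],"rb"))
hsv=cv2.cvtColor(c["frame"],cv2.COLOR_RGB2HSV)
x0,x1,y0,y1=map(int,sys.argv[2:6])
m=np.zeros(hsv.shape[:2],np.uint8); m[y0:y1,x0:x1]=(hsv[y0:y1,x0:x1,2]<int(sys.argv[6]))&(hsv[y0:y1,x0:x1,1]<90)
n,l,s,ct=cv2.connectedComponentsWithStats(m)
for i in range(1,n):
    if s[i,4]<250: continue
    y,x=np.nonzero(l==i); P=cast(c,np.c_[x,y],.006)[:,:2]
    mm=P.mean(0); w,v=np.linalg.eigh(np.cov((P-mm).T)); d=v[:,1]*np.sign(v[0,1]); nn=np.array([-d[1],d[0]])
    e=np.ptp((P-mm)@d)
    print("px",ct[i].round(),s[i,4],"mean",mm.round(4),"ext",e.round(4),np.ptp((P-mm)@nn).round(4),"yaw",np.arctan2(d[1],d[0]).round(4))
    if .12<e<.17:
        q0=mm
        for _ in range(3):
            nn=np.array([-d[1],d[0]]); s1=(P-q0)@d; q=(P-q0)@nn; lo=s1.min(); sel=(s1>lo+.008)&(s1<lo+.085)
            k=np.polyfit(s1[sel],q[sel],1); q0=q0+k[1]*nn; d=d+k[0]*nn; d/=np.linalg.norm(d)
        s1=(P-q0)@d;a,b=s1.min(),s1.max()
        print("  org",(q0+d*((a+b)/2+.0145)).round(4),"yaw",np.arctan2(d[1],d[0]).round(4),"len",(b-a).round(4))
    else:
        r=cv2.minAreaRect(P.astype(np.float32)*1000);print("  rect",np.round(r[0],1),np.round(r[1],1),round(r[2],2))
        (cx,cy),rr=cv2.minEnclosingCircle(P.astype(np.float32)*1000);print("  circ",round(cx,1),round(cy,1),round(rr,1))
E
python3 mk.py w3.pkl 50 345 10 212 75
```

```text
px [289.  52.] 2745 mean [ 0.4354 -0.2347] ext 0.0569 0.0404 yaw 0.241
  rect [ 438.  -234.6] [54.8 37.7] 9.22
  circ 437.9 -234.8 32.5
px [116. 127.] 2795 mean [ 0.5238 -0.3839] ext 0.1477 0.0373 yaw 0.1584
  org [ 0.5271 -0.3834] yaw 0.1588 len 0.1477
px [188.  55.] 699 mean [ 0.4512 -0.3209] ext 0.0558 0.011 yaw 0.1307
  rect [ 455.7 -320. ] [55.7 10.3] 8.63
  circ 455.6 -320.4 28.1
px [196. 173.] 307 mean [ 0.5545 -0.31  ] ext 0.0428 0.0206 yaw 0.2472
  rect [ 553.9 -307.3] [42.1 18.8] 8.8
  circ 554.4 -309.4 21.6
px [289. 182.] 696 mean [ 0.5509 -0.221 ] ext 0.0362 0.0307 yaw -1.4034
  rect [ 550.9 -221.4] [29.5 37.2] 25.41
  circ 547.8 -222.1 20.2
```

Call:
arm_command:
  rows:
    - {"tx": -0.6,"ty": -3.3,"tz": 0,"roll": 0.01}
    - {"tx": -0.6,"ty": -3.3,"tz": -1.0,"roll": 0.005}
    - {"tx": -0.6,"ty": -3.3,"tz": -1.0,"roll": 0}
    - {"tx": -0.6,"ty": -3.3,"tz": -1.0,"roll": 0}
    - {"tx": -0.6,"ty": -3.3,"tz": -1.0,"roll": 0}

```text
t: 5.3
position: [0.5198, -0.3532, 0.1356]
orientation: [[-0.986, -0.165, 0.028], [-0.164, 0.986, 0.009], [-0.029, 0.005, -1.0]]
force: [-0.1, 0.0, 0.5]
finger_gap: 0.0119
```

Call:
arm_command:
  rows:
    - {"tx": -0.2,"ty": -1,"tz": -1.5,"roll": 0}
    - {"tx": 0,"ty": 0,"tz": -1.5,"roll": 0}
    - {"tx": 0,"ty": 0,"tz": -1.0,"roll": 0}
    - {"tx": 0,"ty": 0,"tz": 0,"roll": 0}
    - {"tx": 0,"ty": 0,"tz": 0,"roll": 0}

```text
t: 5.72
position: [0.5165, -0.3641, 0.0928]
orientation: [[-0.987, -0.161, 0.027], [-0.161, 0.987, 0.011], [-0.028, 0.006, -1.0]]
force: [-0.5, 0.0, -0.3]
finger_gap: 0.0119
```

Call:
arm_command:
  rows:
    - {"tx": -0.2,"ty": -1.0,"tz": -1.5,"roll": 0}
    - {"tx": -0.1,"ty": -1,"tz": -1.5,"roll": 0}
    - {"tx": 0,"ty": -0.2,"tz": -1.0,"roll": 0}
    - {"tx": 0,"ty": 0,"tz": 0,"roll": 0}
    - {"tx": 0,"ty": 0,"tz": 0,"roll": 0}

```text
t: 6.13
position: [0.5149, -0.3861, 0.0505]
orientation: [[-0.986, -0.164, 0.028], [-0.164, 0.986, 0.009], [-0.029, 0.005, -1.0]]
force: [0.7, 0.5, -0.1]
finger_gap: 0.012
```

```bash
python3 - <<'E'
from h import *
import pickle
for n in("top","wrist"):
    c=read_camera(n); save(c,n+"4.png"); pickle.dump(c,open(n+"4.pkl","wb"))
s=readout.get_state();print(s["position"],s["orientation"])
i=cv2.imread('pics/top4.png')
cv2.imwrite('pics/z4.png',cv2.resize(i[130:270,350:520],None,fx=4,fy=4,interpolation=2))
E
```

```text
[ 0.51495509 -0.38589358  0.05096087] [[-0.98592991 -0.16471204  0.02849834]
 [-0.16451506  0.98633222  0.00913988]
 [-0.02961429  0.00432288 -0.99955205]]
```

View pics/wrist4.png

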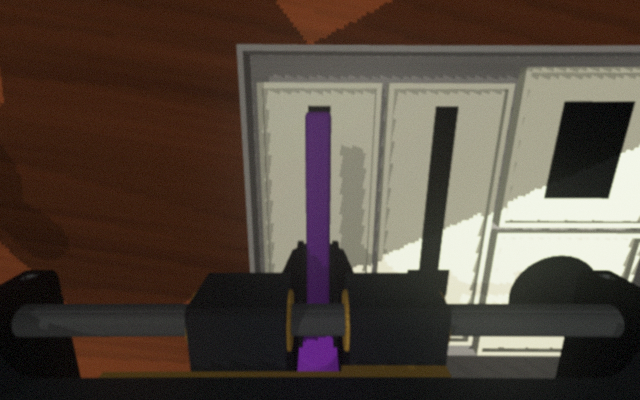

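View pics/z4.png

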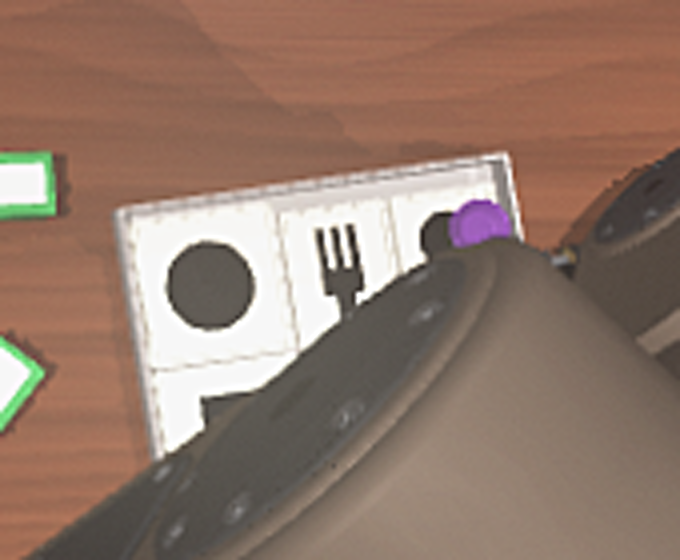

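Wrist view: the silhouette's handle end is just visible at (319,106), with the spoon's end at (318,111) directly over it. I use that to pin the remaining offset.

```bash
python3 - <<'E'
from h import *
import pickle
c=pickle.load(open("wrist4.pkl","rb"))
print("mark end",cast(c,[[319,105.5]],.006))
for z in(.05,.055,.06):print("spoon end",z,cast(c,[[318,110]],z), cast(c,[[318,200]],z))
p=np.array([.51495,-.38589]); d=np.array([.9863,.1646])
print("expected spoon end", p+d*(.0134-.090))
o=np.array([.5263,-.3825]);print("mark end from avg",o-.09*np.array([.9874,.158]))
E
```

```text
mark end [[ 0.43857508 -0.39764799  0.006     ]]
spoon end 0.05 [[ 0.43946473 -0.39836918  0.05      ]] [[ 0.4819538  -0.39128715  0.05      ]]
spoon end 0.055 [[ 0.43927485 -0.39843313  0.055     ]] [[ 0.48049712 -0.39156225  0.055     ]]
spoon end 0.06 [[ 0.43908497 -0.39849708  0.06      ]] [[ 0.47904043 -0.39183735  0.06      ]]
expected spoon end [ 0.43939942 -0.39849836]
mark end from avg [ 0.437434 -0.39672 ]
```

Call:
arm_command:
  rows:
    - {"tx": -0.12,"ty": 0.12,"tz": -1.0,"roll": -0.006}
    - {"tx": 0,"ty": 0,"tz": -1.2,"roll": 0}
    - {"tx": 0,"ty": 0,"tz": -0.8,"roll": 0}
    - {"tx": 0,"ty": 0,"tz": 0,"roll": 0}
    - {"tx": 0,"ty": 0,"tz": 0,"roll": 0}

```text
t: 6.65
position: [0.514, -0.3842, 0.0189]
orientation: [[-0.987, -0.159, 0.03], [-0.158, 0.987, 0.008], [-0.031, 0.003, -1.0]]
force: [0.6, 0.3, 0.6]
finger_gap: 0.0118
```

Call:
arm_command:
  rows:
    - {"tx": 0,"ty": 0,"tz": -0.4,"roll": 0}
    - {"tx": 0,"ty": 0,"tz": -0.3,"roll": 0}
    - {"tx": 0,"ty": 0,"tz": 0,"roll": 0}
    - {"tx": 0,"ty": 0,"tz": 0,"roll": 0}

```text
t: 6.98
position: [0.5142, -0.3842, 0.0112]
orientation: [[-0.987, -0.159, 0.03], [-0.159, 0.987, 0.008], [-0.031, 0.003, -1.0]]
force: [0.0, 0.1, -0.3]
finger_gap: 0.0117
```

Call:
arm_command:
  rows:
    - {"tx": -0.05,"ty": 0,"tz": -0.15,"roll": 0}
    - {"tx": 0,"ty": 0,"tz": 0,"roll": 0}
    - {"tx": 0,"ty": 0,"tz": 0,"roll": 0}

```text
t: 7.23
position: [0.5138, -0.3844, 0.0102]
orientation: [[-0.987, -0.159, 0.031], [-0.159, 0.987, 0.007], [-0.031, 0.002, -1.0]]
force: [0.3, -0.5, 0.7]
finger_gap: 0.0117
```

Call:
arm_command:
  rows:
    - {"tx": 0,"ty": 0,"tz": 0,"roll": 0}
    - {"tx": 0,"ty": 0,"tz": 0,"roll": 0}
    - {"tx": 0,"ty": 0,"tz": 0,"roll": 0}
    - {"tx": 0,"ty": 0,"tz": 0,"roll": 0}
    - {"tx": 0,"ty": 0,"tz": 0,"roll": 0}
  grip: -0.4

```text
t: 7.65
position: [0.514, -0.3846, 0.0107]
orientation: [[-0.987, -0.159, 0.031], [-0.159, 0.987, 0.007], [-0.032, 0.002, -0.999]]
force: [-0.7, 0.5, -0.6]
finger_gap: 0.0285
```

Call:
arm_command:
  rows:
    - {"tx": 0,"ty": 0,"tz": 1,"roll": 0}
    - {"tx": 0,"ty": 0,"tz": 2,"roll": 0}
    - {"tx": 0,"ty": 0,"tz": 3,"roll": 0}
    - {"tx": 0,"ty": 0,"tz": 3,"roll": 0}
    - {"tx": 0,"ty": 0,"tz": 3,"roll": 0}

```text
t: 8.07
position: [0.5111, -0.382, 0.1306]
orientation: [[-0.987, -0.158, 0.022], [-0.158, 0.987, 0.015], [-0.024, 0.011, -1.0]]
force: [0.1, 0.0, 0.1]
finger_gap: 0.0286
```

Call:
arm_command:
  rows:
    - {"tx": 0,"ty": 2,"tz": 0,"roll": 0}
    - {"tx": 0.5,"ty": 4,"tz": 0,"roll": -0.02}
    - {"tx": 0.5,"ty": 4,"tz": 0,"roll": -0.02}
    - {"tx": 0.5,"ty": 4,"tz": 0,"roll": -0.02}
    - {"tx": 0.5,"ty": 4,"tz": 0,"roll": -0.02}

```text
t: 8.48
position: [0.5324, -0.2056, 0.143]
orientation: [[-0.997, -0.067, 0.037], [-0.067, 0.998, -0.001], [-0.037, -0.003, -0.999]]
force: [1.1, -0.1, -0.7]
finger_gap: 0.0286
```

```bash
cat > look.py <<'E'
import sys
from h import *
import pickle
t=sys.argv[1]
for n in("top","wrist"):
    c=read_camera(n); save(c,n+t+".png"); pickle.dump(c,open(n+t+".pkl","wb"))
s=readout.get_state();print(s["position"].round(4),s["orientation"].round(3),s["qpos"].round(2),s["t"])
i=cv2.imread('pics/top%s.png'%t)
cv2.imwrite('pics/z%s.png'%t,cv2.resize(i[130:270,350:520],None,fx=4,fy=4,interpolation=2))
E
python3 look.py 5; python3 u.py top5.pkl 60; python3 u.py wrist5.pkl 400
```

```text
[ 0.5326 -0.2021  0.1431] [[-0.997 -0.072  0.036]
 [-0.072  0.997  0.001]
 [-0.036 -0.002 -0.999]] [-0.49  0.48  1.8   0.02  0.83 -2.15] 8.5833
px 259.0 205.0 org [0.5252 0.1503] yaw 0.0942 len 0.1515
px 103.0 166.0 org [ 0.5284 -0.3855] yaw 0.1593 len 0.1508
```

View pics/wrist5.png

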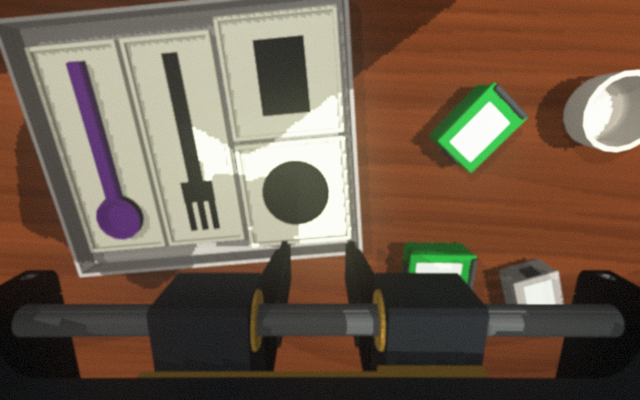

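View pics/z5.png

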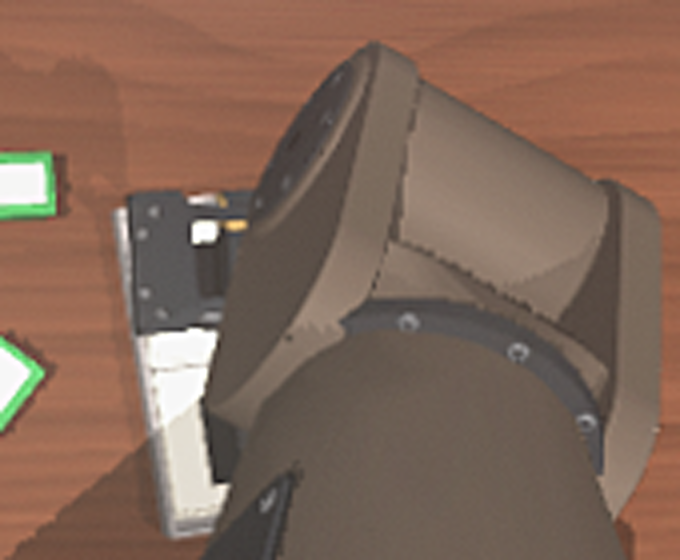

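The spoon now fully hides its silhouette, with no dark showing, and its lane view is clean. All other marks are unobstructed here, so I measure them.

```bash
python3 mk.py wrist5.pkl 110 342 20 240 75; python3 mk.py wrist5.pkl 130 342 20 240 100; python3 -c "
from u import *
utensils(pickle.load(open('wrist5.pkl','rb')),.013,400)"
```

```text
px [282.  74.] 3462 mean [ 0.4372 -0.2348] ext 0.0561 0.0383 yaw 0.1468
  rect [ 438.3 -234.6] [55.8 38.2] 9.05
  circ 438.3 -234.9 33.1
px [188. 145.] 2508 mean [ 0.5011 -0.3127] ext 0.1488 0.0256 yaw 0.1587
  org [ 0.5155 -0.3106] yaw 0.1549 len 0.1489
px [285. 206.] 933 mean [ 0.5486 -0.2277] ext 0.0527 0.0295 yaw 1.0141
  rect [ 546.7 -226.5] [49.4 30.1] 44.23
  circ 543.3 -222.8 26.6
px [282.  75.] 3601 mean [ 0.4375 -0.2348] ext 0.0567 0.0389 yaw 0.1518
  rect [ 438.5 -234.6] [56.6 38.9] 9.07
  circ 438.3 -234.3 33.6
px [188. 147.] 2806 mean [ 0.5023 -0.3125] ext 0.1493 0.0266 yaw 0.1584
  org [ 0.5154 -0.3106] yaw 0.1554 len 0.1493
px [295. 192.] 3107 mean [ 0.535  -0.2194] ext 0.0573 0.0565 yaw -1.2022
  rect [ 535.4 -219.3] [56.4 57.2] 18.76
  circ 535.6 -219.4 28.8
px 103.0 166.0 org [ 0.5271 -0.3818] yaw 0.1593 len 0.1478
```

Call:
arm_command:
  rows:
    - {"tx": 0,"ty": 4,"tz": 0,"roll": 0.004}
    - {"tx": 0,"ty": 4,"tz": 0,"roll": 0.004}
    - {"tx": 0,"ty": 4,"tz": 0,"roll": 0.004}
    - {"tx": 0,"ty": 4,"tz": 0,"roll": 0.004}
    - {"tx": 0,"ty": 4,"tz": 0,"roll": 0.004}
  grip: -0.1

```text
t: 9.0
position: [0.5334, -0.0051, 0.1467]
orientation: [[-0.995, -0.087, 0.042], [-0.087, 0.996, -0.002], [-0.042, -0.006, -0.999]]
force: [0.8, -0.1, -0.3]
finger_gap: 0.0431
```

Call:
arm_command:
  rows:
    - {"tx": 0,"ty": 4,"tz": 0,"roll": 0}
    - {"tx": 0,"ty": 4,"tz": 0,"roll": 0}
    - {"tx": 0,"ty": 3,"tz": 0,"roll": 0}
    - {"tx": 0,"ty": 1,"tz": 0,"roll": 0}
    - {"tx": 0,"ty": 0,"tz": 0,"roll": 0}

```text
t: 9.42
position: [0.5333, 0.1245, 0.1504]
orientation: [[-0.995, -0.092, 0.047], [-0.092, 0.996, -0.002], [-0.046, -0.006, -0.999]]
force: [0.2, -0.8, 0.4]
finger_gap: 0.0427
```

```bash
python3 look.py 6; python3 u.py wrist6.pkl 400; python3 u.py top6.pkl 60
python3 -c "
from u import *
utensils(pickle.load(open('top6.pkl','rb')),.013,60)"; python3 mk.py wrist6.pkl 0 10 0 10 75
```

```text
[0.5334 0.1224 0.1502] [[-0.995 -0.09   0.046]
 [-0.09   0.996 -0.002]
 [-0.046 -0.006 -0.999]] [ 0.11  0.44  1.85 -0.01  0.8  -1.55] 9.5167
px 348.0 169.0 org [0.5262 0.1491] yaw 0.0951 len 0.1503
px 465.0 204.0 org [ 0.5268 -0.3821] yaw 0.1619 len 0.1474
px 465.0 204.0 org [ 0.5263 -0.3794] yaw 0.1634 len 0.1465
```

View pics/wrist6.png

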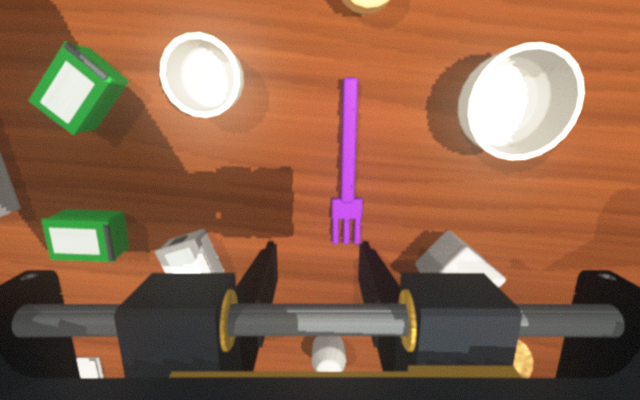

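View pics/z6.png

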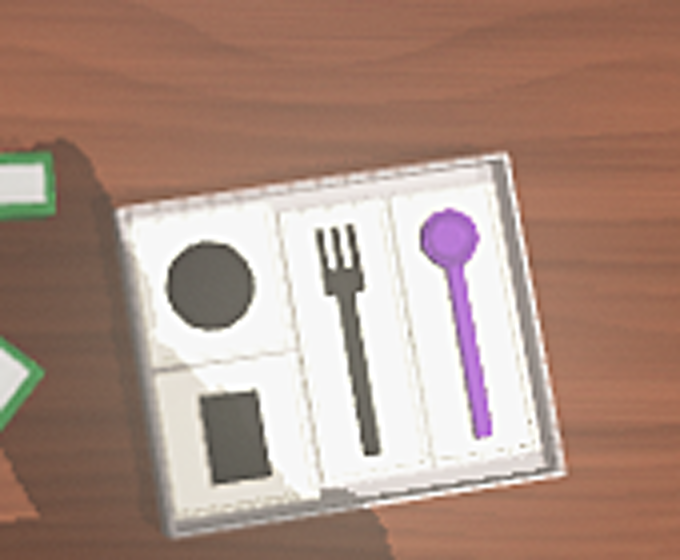

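Top and wrist both put the spoon within about 1 mm of its silhouette with yaw matched. The wrist view shows the fork between the jaws, tines at (347,235) and handle end at (349,80). Descending on it.

Call:
arm_command:
  rows:
    - {"tx": -1.0,"ty": 1.3,"tz": -1,"roll": 0.004}
    - {"tx": -1,"ty": 1.3,"tz": -3,"roll": 0}
    - {"tx": 0,"ty": 0,"tz": -3,"roll": 0}
    - {"tx": 0,"ty": 0,"tz": -2,"roll": 0}
    - {"tx": 0,"ty": 0,"tz": 0,"roll": 0}

```text
t: 9.93
position: [0.5157, 0.1402, 0.0599]
orientation: [[-0.995, -0.085, 0.052], [-0.086, 0.996, -0.002], [-0.052, -0.007, -0.999]]
force: [-0.7, 0.9, -0.5]
finger_gap: 0.0429
```

Call:
arm_command:
  rows:
    - {"tx": -0.2,"ty": 0.9,"tz": -1,"roll": 0.009}
    - {"tx": 0,"ty": 0,"tz": -1.5,"roll": 0}
    - {"tx": 0,"ty": 0,"tz": -1,"roll": 0}
    - {"tx": 0,"ty": 0,"tz": -0.3,"roll": 0}
    - {"tx": 0,"ty": 0,"tz": 0,"roll": 0}

```text
t: 10.35
position: [0.5162, 0.1456, 0.0223]
orientation: [[-0.995, -0.089, 0.055], [-0.089, 0.996, -0.002], [-0.055, -0.007, -0.998]]
force: [0.1, 0.6, -0.6]
finger_gap: 0.0429
```

Call:
arm_command:
  rows:
    - {"tx": -0.2,"ty": 0.35,"tz": -0.5,"roll": 0.005}
    - {"tx": -0.1,"ty": 0,"tz": -0.8,"roll": 0}
    - {"tx": 0,"ty": 0,"tz": -0.4,"roll": 0}
    - {"tx": 0,"ty": 0,"tz": 0,"roll": 0}
    - {"tx": 0,"ty": 0,"tz": 0,"roll": 0}

```text
t: 10.77
position: [0.514, 0.1496, 0.0056]
orientation: [[-0.994, -0.095, 0.058], [-0.095, 0.995, -0.001], [-0.058, -0.007, -0.998]]
force: [-0.6, 0.1, -0.7]
finger_gap: 0.0427
```

Call:
arm_command:
  rows:
    - {"tx": 0,"ty": -0.1,"tz": -0.3,"roll": 0}
    - {"tx": 0,"ty": 0,"tz": 0,"roll": 0}
    - {"tx": 0,"ty": 0,"tz": 0,"roll": 0}

```text
t: 11.02
position: [0.5142, 0.1486, 0.0027]
orientation: [[-0.994, -0.095, 0.059], [-0.095, 0.995, -0.001], [-0.058, -0.007, -0.998]]
force: [-0.1, 0.1, 0.0]
finger_gap: 0.0429
```

Call:
arm_command:
  rows:
    - {"tx": 0,"ty": 0,"tz": 0,"roll": 0}
    - {"tx": 0,"ty": 0,"tz": 0,"roll": 0}
    - {"tx": 0,"ty": 0,"tz": 0,"roll": 0}
    - {"tx": 0,"ty": 0,"tz": 0,"roll": 0}
    - {"tx": 0,"ty": 0,"tz": 0,"roll": 0}
  grip: -1

```text
t: 11.43
position: [0.5145, 0.1485, 0.0032]
orientation: [[-0.994, -0.095, 0.06], [-0.095, 0.995, -0.001], [-0.059, -0.007, -0.998]]
force: [0.7, -0.4, -0.1]
finger_gap: 0.0147
```

Call:
arm_command:
  rows:
    - {"tx": 0,"ty": 0,"tz": 0,"roll": 0}
    - {"tx": 0,"ty": 0,"tz": 0,"roll": 0}
    - {"tx": 0,"ty": 0,"tz": 0,"roll": 0}
    - {"tx": 0,"ty": 0,"tz": 0,"roll": 0}

```text
t: 11.77
position: [0.5145, 0.1486, 0.0032]
orientation: [[-0.994, -0.095, 0.06], [-0.095, 0.995, -0.001], [-0.059, -0.007, -0.998]]
force: [0.7, -0.5, -0.2]
finger_gap: 0.0121
```

Call:
arm_command:
  rows:
    - {"tx": 0,"ty": 0,"tz": 2,"roll": 0}
    - {"tx": 0,"ty": 0,"tz": 4,"roll": 0}
    - {"tx": 0,"ty": 0,"tz": 4,"roll": 0}
    - {"tx": 0,"ty": 0,"tz": 4,"roll": 0}
    - {"tx": 0,"ty": 0,"tz": 1,"roll": 0}

```text
t: 12.18
position: [0.5114, 0.148, 0.1553]
orientation: [[-0.994, -0.095, 0.05], [-0.095, 0.995, -0.003], [-0.049, -0.007, -0.999]]
force: [1.0, -0.5, 0.1]
finger_gap: 0.0117
```

Fork held (11.7 mm). Carrying it over.

Call:
arm_command:
  rows:
    - {"tx": 0,"ty": -4,"tz": -0.2,"roll": 0.005}
    - {"tx": 0,"ty": -4,"tz": -0.2,"roll": 0.005}
    - {"tx": 0,"ty": -4,"tz": -0.2,"roll": 0.005}
    - {"tx": 0,"ty": -4,"tz": -0.2,"roll": 0.005}
    - {"tx": 0,"ty": -4,"tz": -0.2,"roll": 0.005}

```text
t: 12.6
position: [0.5123, -0.0517, 0.1516]
orientation: [[-0.989, -0.133, 0.063], [-0.133, 0.991, 0.0], [-0.063, -0.008, -0.998]]
force: [0.3, 0.1, 0.8]
finger_gap: 0.0116
```

Call:
arm_command:
  rows:
    - {"tx": -0.1,"ty": -4,"tz": -0.5,"roll": 0.008}
    - {"tx": -0.1,"ty": -4,"tz": -0.5,"roll": 0.008}
    - {"tx": -0.1,"ty": -4,"tz": -0.5,"roll": 0.008}
    - {"tx": -0.1,"ty": -4,"tz": -0.5,"roll": 0.008}
    - {"tx": -0.1,"ty": -4,"tz": -0.5,"roll": 0.008}

```text
t: 13.02
position: [0.5053, -0.259, 0.1272]
orientation: [[-0.982, -0.175, 0.065], [-0.175, 0.985, 0.002], [-0.065, -0.009, -0.998]]
force: [0.6, 1.2, 0.5]
finger_gap: 0.0118
```

Call:
arm_command:
  rows:
    - {"tx": 0,"ty": -2,"tz": -1,"roll": 0}
    - {"tx": 0,"ty": -1,"tz": -1,"roll": 0}
    - {"tx": 0,"ty": 0,"tz": -1,"roll": 0}
    - {"tx": 0,"ty": 0,"tz": 0,"roll": 0}
    - {"tx": 0,"ty": 0,"tz": 0,"roll": 0}

```text
t: 13.43
position: [0.5034, -0.2961, 0.0935]
orientation: [[-0.984, -0.168, 0.065], [-0.168, 0.986, 0.002], [-0.064, -0.009, -0.998]]
force: [-0.9, 0.6, -0.0]
finger_gap: 0.0119
```

Call:
arm_command:
  rows:
    - {"tx": 0,"ty": -0.9,"tz": -1.5,"roll": -0.01}
    - {"tx": 0,"ty": -0.7,"tz": -1.5,"roll": 0}
    - {"tx": 0,"ty": 0,"tz": -1.0,"roll": 0}
    - {"tx": 0,"ty": 0,"tz": 0,"roll": 0}
    - {"tx": 0,"ty": 0,"tz": 0,"roll": 0}

```text
t: 13.85
position: [0.5054, -0.3049, 0.0542]
orientation: [[-0.984, -0.165, 0.065], [-0.165, 0.986, 0.002], [-0.065, -0.008, -0.998]]
force: [0.3, -0.8, 0.0]
finger_gap: 0.012
```

```bash
python3 look.py 7
```

```text
[ 0.5054 -0.3052  0.0546] [[-0.984 -0.165  0.066]
 [-0.165  0.986  0.002]
 [-0.065 -0.009 -0.998]] [-0.67  0.63  1.83  0.07  0.64 -2.47] 13.95
```

View pics/wrist7.png

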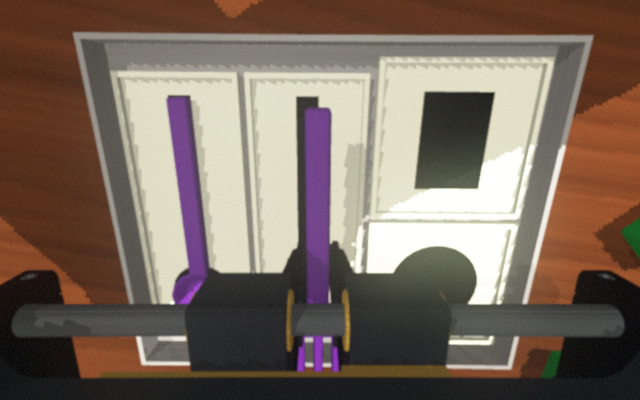

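Wrist view: the fork silhouette's end is at about (307,97), and the held fork's end at (318,109), slightly to its right. I compute the correction.

```bash
python3 - <<'E'
from h import *
import pickle
c=pickle.load(open("wrist7.pkl","rb"))
g=cv2.cvtColor(c["frame"],cv2.COLOR_RGB2HSV)[...,2]
print(g[92:106,303], g[100,290:340], g[105,290:310])
print("mark end",cast(c,[[297,97],[307.5,97],[318,97]],.006))
print("fork end",[cast(c,[[318,109]],z).round(4) for z in(.055,.06)])
p=np.array([.5054,-.3052]); d=np.array([.986,.165])
print("expected fork end", p+d*(.0113-.090))
o=np.array([.5149,-.3103]);print("mark end est",o-.09*np.array([.9874,.158]))
E
```

```text
[226 228 228 212 161  88  59  54  54  59  59  61  57  58] [224 226 226 227 228 206 142  71  63  58  59  64  58  54  59  59  59  58
  60  57  58  54  63  60  58  55  58  87 151 209 226 227 228 226 228 226
 226 226 226 227 224 228 225 226 227 227 226 226 227 228] [227 227 225 228 225 208 148  78  61  57  58  63  62  58  59  62  55  60
  59  56]
mark end [[ 0.42836548 -0.33022358  0.006     ]
 [ 0.42736395 -0.32425735  0.006     ]
 [ 0.42636409 -0.31829331  0.006     ]]
fork end [array([[ 0.4294, -0.3174,  0.055 ]]), array([[ 0.429 , -0.3175,  0.06  ]])]
expected fork end [ 0.4278018 -0.3181855]
mark end est [ 0.426034 -0.32452 ]
```

Call:
arm_command:
  rows:
    - {"tx": -0.2,"ty": -0.7,"tz": -0.5,"roll": -0.008}
    - {"tx": 0,"ty": 0,"tz": -1.2,"roll": 0}
    - {"tx": 0,"ty": 0,"tz": -0.8,"roll": 0}
    - {"tx": 0,"ty": 0,"tz": 0,"roll": 0}
    - {"tx": 0,"ty": 0,"tz": 0,"roll": 0}

```text
t: 14.37
position: [0.5039, -0.3126, 0.029]
orientation: [[-0.985, -0.157, 0.068], [-0.158, 0.988, -0.001], [-0.067, -0.011, -0.998]]
force: [0.3, 0.2, 0.1]
finger_gap: 0.0118
```

Call:
arm_command:
  rows:
    - {"tx": -0.1,"ty": 0.05,"tz": -0.8,"roll": 0}
    - {"tx": 0,"ty": 0,"tz": -0.7,"roll": 0}
    - {"tx": 0,"ty": 0,"tz": -0.2,"roll": 0}
    - {"tx": 0,"ty": 0,"tz": 0,"roll": 0}
    - {"tx": 0,"ty": 0,"tz": 0,"roll": 0}

```text
t: 14.78
position: [0.5025, -0.3119, 0.0097]
orientation: [[-0.985, -0.157, 0.067], [-0.157, 0.988, 0.0], [-0.066, -0.01, -0.998]]
force: [1.2, -0.2, -0.9]
finger_gap: 0.0119
```

Call:
arm_command:
  rows:
    - {"tx": 0.1,"ty": 0,"tz": 0,"roll": 0}
    - {"tx": 0,"ty": 0,"tz": 0,"roll": 0}
    - {"tx": 0,"ty": 0,"tz": 0,"roll": 0}

```text
t: 15.03
position: [0.5038, -0.312, 0.01]
orientation: [[-0.985, -0.157, 0.067], [-0.157, 0.988, -0.0], [-0.067, -0.011, -0.998]]
force: [0.1, 0.4, -0.6]
finger_gap: 0.0121
```

Call:
arm_command:
  rows:
    - {"tx": 0,"ty": 0,"tz": 0,"roll": 0}
    - {"tx": 0,"ty": 0,"tz": 0,"roll": 0}
    - {"tx": 0,"ty": 0,"tz": 0,"roll": 0}
    - {"tx": 0,"ty": 0,"tz": 0,"roll": 0}
    - {"tx": 0,"ty": 0,"tz": 0,"roll": 0}
  grip: -0.4

```text
t: 15.45
position: [0.5042, -0.3122, 0.0108]
orientation: [[-0.985, -0.157, 0.069], [-0.158, 0.988, -0.001], [-0.068, -0.012, -0.998]]
force: [-0.1, -0.3, -0.4]
finger_gap: 0.0282
```

Call:
arm_command:
  rows:
    - {"tx": 0,"ty": 0,"tz": 1,"roll": 0}
    - {"tx": 0,"ty": 0,"tz": 3,"roll": 0}
    - {"tx": 0,"ty": 0,"tz": 4,"roll": 0}
    - {"tx": 0,"ty": 0,"tz": 4,"roll": 0}
    - {"tx": 0,"ty": 0,"tz": 4,"roll": 0}

```text
t: 15.87
position: [0.5, -0.3092, 0.1705]
orientation: [[-0.986, -0.157, 0.056], [-0.156, 0.988, 0.009], [-0.057, -0.0, -0.998]]
force: [0.2, -0.9, 0.2]
finger_gap: 0.0287
```

Call:
arm_command:
  rows:
    - {"tx": 0.5,"ty": 4,"tz": 0,"roll": -0.06}
    - {"tx": 0.5,"ty": 4,"tz": 0,"roll": -0.06}
    - {"tx": 0.5,"ty": 4,"tz": 0,"roll": -0.06}
    - {"tx": 0,"ty": 2,"tz": 0,"roll": 0}
    - {"tx": 0,"ty": 0,"tz": 0,"roll": 0}
  grip: 1

```text
t: 16.28
position: [0.5169, -0.1681, 0.1857]
orientation: [[-0.997, 0.037, 0.073], [0.036, 0.999, -0.016], [-0.074, -0.013, -0.997]]
force: [1.1, -0.6, 0.5]
finger_gap: 0.0564
```

```bash
python3 look.py 8;python3 -c "
from u import *
utensils(pickle.load(open('wrist8.pkl','rb')),.0105,400)"
```

```text
[ 0.5173 -0.1709  0.1854] [[-0.997  0.037  0.073]
 [ 0.036  0.999 -0.016]
 [-0.074 -0.013 -0.997]] [-0.45  0.38  1.84  0.02  0.84 -2.  ] 16.3833
px 174.0 165.0 org [ 0.5157 -0.3116] yaw 0.1526 len 0.1483
px 107.0 185.0 org [ 0.5277 -0.383 ] yaw 0.1606 len 0.1491
```

View pics/wrist8.png

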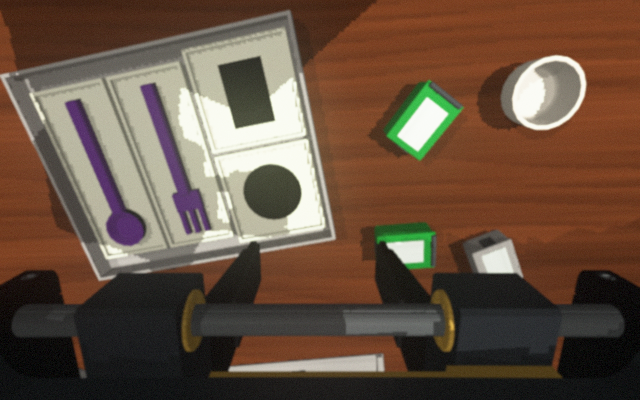

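Both utensils are seated on their silhouettes; wrist outlines read (0.5157,-0.3116) for the fork and (0.5277,-0.383) for the spoon, within about 1 mm of the marks. Next is the small katori, so I move over for a close look.

Call:
arm_command:
  rows:
    - {"tx": 0,"ty": 4,"tz": 0,"roll": 0}
    - {"tx": 0,"ty": 4,"tz": -0.5,"roll": 0}
    - {"tx": -0.2,"ty": 4,"tz": -0.5,"roll": 0}
    - {"tx": -0.2,"ty": 4,"tz": -0.5,"roll": 0}
    - {"tx": 0,"ty": 2,"tz": 0,"roll": 0}
  grip: 0.6

```text
t: 16.8
position: [0.5147, 0.0037, 0.1708]
orientation: [[-0.996, 0.05, 0.076], [0.049, 0.999, -0.02], [-0.077, -0.016, -0.997]]
force: [0.6, -0.6, -0.7]
finger_gap: 0.0763
```

```bash
python3 look.py 9
```

```text
[0.5155 0.0034 0.1714] [[-0.996  0.048  0.077]
 [ 0.046  0.999 -0.02 ]
 [-0.078 -0.016 -0.997]] [-0.12  0.36  1.92 -0.02  0.77 -1.63] 16.9
```

View pics/wrist9.png

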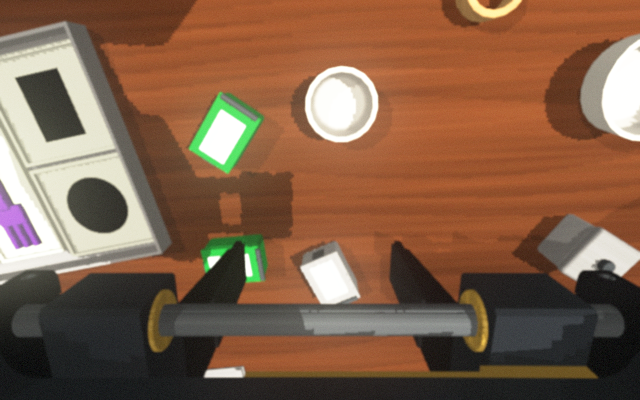

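View pics/z9.png

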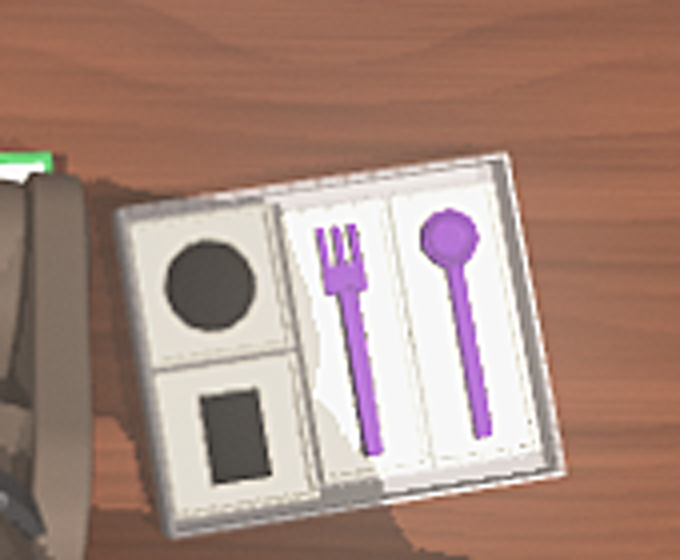

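The top view confirms both utensils sit neatly in their lanes. In the wrist view the small katori's rim is centred at about (341,104), with green decoys to its left at (227,132) and below.

```bash
python3 - <<'E'
from h import *
import pickle
c=pickle.load(open("wrist9.pkl","rb"))
hsv=cv2.cvtColor(c["frame"],cv2.COLOR_RGB2HSV)
m=((hsv[...,1]<70)&(hsv[...,2]>150)).astype(np.uint8); m[:, :290]=0;m[:,400:]=0;m[190:]=0
n,l,s,ct=cv2.connectedComponentsWithStats(m);i=1+np.argmax(s[1:,4])
cn=max(cv2.findContours((l==i).astype(np.uint8),0,1)[0],key=len)
h=cv2.convexHull(cn)[:,0]
P=cast(c,h,.034)[:,:2]*1000
print(s[i],cv2.minEnclosingCircle(P.astype(np.float32)),cv2.fitEllipse(P.astype(np.float32)))
E
python3 mk.py wrist9.pkl 20 140 40 245 100; python3 mk.py top9.pkl 375 420 185 255 150
```

```text
[ 305   66   73   76 4409] ((447.619140625, 25.647064208984375), 30.190505981445312) ((447.5674133300781, 25.561229705810547), (59.8686637878418, 60.18224334716797), 21.87131690979004)
px [91. 57.] 403 mean [ 0.4002 -0.1871] ext 0.0396 0.015 yaw 0.2878
  rect [ 404.7 -186.8] [38.8 13. ] 9.88
  circ 404.7 -187.2 19.9
px [ 51. 105.] 2728 mean [ 0.4375 -0.2343] ext 0.0565 0.0388 yaw 0.1407
  rect [ 438.3 -234.3] [56.2 38.1] 9.14
  circ 438.3 -234.0 33.2
px [ 97. 205.] 2438 mean [ 0.5344 -0.2187] ext 0.0572 0.057 yaw 1.0146
  rect [ 534.7 -218.6] [57.3 56.3] 87.51
  circ 535.1 -218.8 28.8
px [383. 220.] 362 mean [ 0.485  -0.1667] ext 0.1798 0.0218 yaw 0.1602
  rect [ 485.3 -163.9] [179.8  21.7] 9.4
  circ 486.3 -170.2 90.0
px [402. 201.] 402 mean [ 0.5338 -0.2175] ext 0.0583 0.0581 yaw -0.4088
  rect [ 533.4 -217.9] [56.4 55.7] 45.06
  circ 533.8 -217.4 29.4
px [408. 239.] 336 mean [ 0.4372 -0.2332] ext 0.0566 0.0392 yaw 0.1729
  rect [ 437.1 -233.2] [56.6 38.9] 9.34
  circ 437.8 -233.3 32.6
```

Call:
arm_command:
  rows:
    - {"tx": -2.2,"ty": 0.8,"tz": -1,"roll": 0}
    - {"tx": -2.2,"ty": 0.8,"tz": -2,"roll": 0}
    - {"tx": -2,"ty": 0.7,"tz": -2,"roll": 0}
    - {"tx": -0.5,"ty": 0,"tz": -1.5,"roll": 0}
    - {"tx": 0,"ty": 0,"tz": 0,"roll": 0}

```text
t: 17.32
position: [0.4476, 0.0203, 0.1058]
orientation: [[-0.995, 0.051, 0.082], [0.049, 0.999, -0.022], [-0.083, -0.018, -0.996]]
force: [0.8, -0.0, 0.9]
finger_gap: 0.0763
```

Call:
arm_command:
  rows:
    - {"tx": 0,"ty": 0,"tz": 0,"roll": 0}
    - {"tx": 0,"ty": 0,"tz": 0,"roll": 0}

```text
t: 17.48
position: [0.449, 0.0179, 0.1062]
orientation: [[-0.995, 0.053, 0.082], [0.051, 0.998, -0.023], [-0.083, -0.019, -0.996]]
force: [0.6, -0.3, -0.4]
finger_gap: 0.0762
```

Call:
arm_command:
  rows:
    - {"tx": 0,"ty": 0.9,"tz": -1.5,"roll": 0}
    - {"tx": 0,"ty": 0,"tz": -2,"roll": 0}
    - {"tx": 0,"ty": 0,"tz": -1.5,"roll": 0}
    - {"tx": 0,"ty": 0,"tz": 0,"roll": 0}
    - {"tx": 0,"ty": 0,"tz": 0,"roll": 0}

```text
t: 17.9
position: [0.4567, 0.0232, 0.0592]
orientation: [[-0.994, 0.057, 0.093], [0.055, 0.998, -0.025], [-0.094, -0.019, -0.995]]
force: [2.3, 0.4, -0.2]
finger_gap: 0.0761
```

Call:
arm_command:
  rows:
    - {"tx": -0.8,"ty": 0.35,"tz": 0,"roll": 0}
    - {"tx": 0,"ty": 0,"tz": -0.8,"roll": 0}
    - {"tx": 0,"ty": 0,"tz": -0.5,"roll": 0}
    - {"tx": 0,"ty": 0,"tz": 0,"roll": 0}
    - {"tx": 0,"ty": 0,"tz": 0,"roll": 0}

```text
t: 18.32
position: [0.4503, 0.0261, 0.0485]
orientation: [[-0.993, 0.058, 0.099], [0.056, 0.998, -0.025], [-0.1, -0.02, -0.995]]
force: [-0.4, -0.1, 0.2]
finger_gap: 0.0759
```

Call:
arm_command:
  rows:
    - {"tx": -0.15,"ty": 0.05,"tz": -0.8,"roll": 0}
    - {"tx": -0.1,"ty": 0,"tz": -1.2,"roll": 0}
    - {"tx": -0.1,"ty": 0,"tz": -0.8,"roll": 0}
    - {"tx": 0,"ty": 0,"tz": 0,"roll": 0}
    - {"tx": 0,"ty": 0,"tz": 0,"roll": 0}

```text
t: 18.73
position: [0.447, 0.0267, 0.0189]
orientation: [[-0.993, 0.058, 0.1], [0.056, 0.998, -0.025], [-0.102, -0.02, -0.995]]
force: [-0.9, -0.3, 0.0]
finger_gap: 0.0765
```

Call:
arm_command:
  rows:
    - {"tx": 0.15,"ty": -0.05,"tz": -0.5,"roll": 0}
    - {"tx": 0,"ty": 0,"tz": -0.3,"roll": 0}
    - {"tx": 0,"ty": 0,"tz": 0,"roll": 0}
    - {"tx": 0,"ty": 0,"tz": 0,"roll": 0}

```text
t: 19.07
position: [0.4492, 0.0262, 0.0106]
orientation: [[-0.993, 0.058, 0.101], [0.056, 0.998, -0.025], [-0.103, -0.02, -0.995]]
force: [-0.2, -0.1, 0.4]
finger_gap: 0.0759
```

```bash
python3 look.py 10
```

```text
[0.4491 0.0262 0.0107] [[-0.993  0.058  0.102]
 [ 0.056  0.998 -0.025]
 [-0.103 -0.02  -0.995]] [-0.08  0.59  2.22 -0.08  0.22 -1.52] 19.1667
```

View pics/wrist10.png

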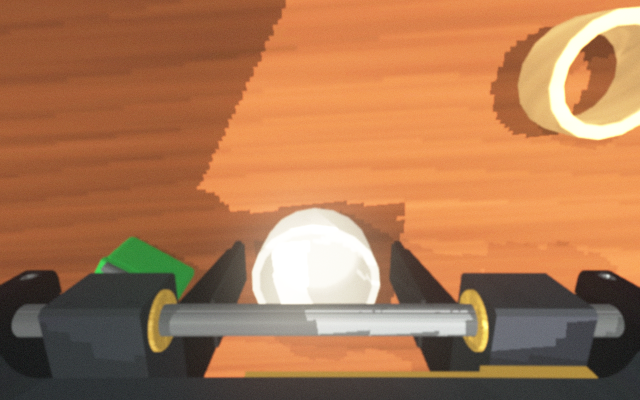

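The katori is centred between the fingers, rim spanning (253–380, 270), with no neighbours in the way. Closing gently.

Call:
arm_command:
  rows:
    - {"tx": 0,"ty": 0,"tz": 0,"roll": 0}
    - {"tx": 0,"ty": 0,"tz": 0,"roll": 0}
    - {"tx": 0,"ty": 0,"tz": 0,"roll": 0}
    - {"tx": 0,"ty": 0,"tz": 0,"roll": 0}
    - {"tx": 0,"ty": 0,"tz": 0,"roll": 0}
  grip: -0.1
  squeeze: 10

```text
t: 19.58
position: [0.4493, 0.0262, 0.0113]
orientation: [[-0.993, 0.058, 0.103], [0.056, 0.998, -0.025], [-0.104, -0.02, -0.994]]
force: [0.3, 0.1, -1.3]
finger_gap: 0.0581
```

Call:
arm_command:
  rows:
    - {"tx": 0,"ty": 0,"tz": 0,"roll": 0}
    - {"tx": 0,"ty": 0,"tz": 0,"roll": 0}
    - {"tx": 0,"ty": 0,"tz": 0,"roll": 0}
    - {"tx": 0,"ty": 0,"tz": 0,"roll": 0}

```text
t: 19.92
position: [0.4492, 0.0262, 0.0113]
orientation: [[-0.993, 0.058, 0.102], [0.056, 0.998, -0.025], [-0.104, -0.02, -0.994]]
force: [0.9, 0.4, -0.9]
finger_gap: 0.0585
```

Call:
arm_command:
  rows:
    - {"tx": 0,"ty": 0,"tz": 0.6,"roll": 0}
    - {"tx": 0,"ty": 0,"tz": 1,"roll": 0}
    - {"tx": 0,"ty": 0,"tz": 1.5,"roll": 0}
    - {"tx": 0,"ty": 0,"tz": 2,"roll": 0}
    - {"tx": 0,"ty": 0,"tz": 2,"roll": 0}

```text
t: 20.33
position: [0.4469, 0.0264, 0.0827]
orientation: [[-0.994, 0.058, 0.094], [0.056, 0.998, -0.024], [-0.095, -0.019, -0.995]]
force: [-0.2, -0.8, -0.8]
finger_gap: 0.0583
```

Call:
arm_command:
  rows:
    - {"tx": 0.5,"ty": -0.5,"tz": 1,"roll": 0}
    - {"tx": 0.8,"ty": -1,"tz": 0.5,"roll": -0.02}
    - {"tx": 0.8,"ty": -1.5,"tz": 0,"roll": -0.02}
    - {"tx": 0.8,"ty": -2,"tz": 0,"roll": -0.02}
    - {"tx": 0.8,"ty": -2,"tz": 0,"roll": -0.02}

```text
t: 20.75
position: [0.4843, -0.0429, 0.1056]
orientation: [[-0.986, 0.135, 0.099], [0.132, 0.991, -0.032], [-0.102, -0.018, -0.995]]
force: [-0.4, 1.1, -1.1]
finger_gap: 0.0577
```

```bash
python3 look.py 11
```

```text
[ 0.4852 -0.0444  0.1054] [[-0.986  0.137  0.1  ]
 [ 0.135  0.99  -0.032]
 [-0.103 -0.019 -0.995]] [-0.22  0.43  2.07 -0.02  0.54 -1.64] 20.85
```

View pics/wrist11.png

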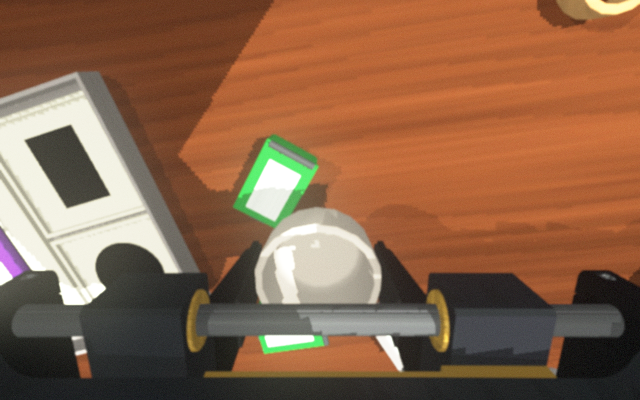

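Call:
arm_command:
  rows:
    - {"tx": 1,"ty": -3,"tz": 0,"roll": -0.04}
    - {"tx": 1,"ty": -3,"tz": 0,"roll": -0.04}
    - {"tx": 1,"ty": -3,"tz": 0,"roll": -0.04}
    - {"tx": 1,"ty": -3,"tz": -0.3,"roll": -0.03}
    - {"tx": 1,"ty": -3,"tz": -0.3,"roll": -0.03}

```text
t: 21.27
position: [0.5331, -0.1936, 0.1011]
orientation: [[-0.946, 0.312, 0.089], [0.309, 0.95, -0.047], [-0.099, -0.017, -0.995]]
force: [-0.2, -0.3, -0.4]
finger_gap: 0.0578
```

Call:
arm_command:
  rows:
    - {"tx": 0.3,"ty": -1.5,"tz": -0.5,"roll": 0}
    - {"tx": 0,"ty": 0,"tz": -0.5,"roll": 0}
    - {"tx": 0,"ty": 0,"tz": -0.5,"roll": 0}
    - {"tx": 0,"ty": 0,"tz": 0,"roll": 0}
    - {"tx": 0,"ty": 0,"tz": 0,"roll": 0}

```text
t: 21.68
position: [0.5359, -0.2107, 0.085]
orientation: [[-0.945, 0.316, 0.088], [0.313, 0.949, -0.047], [-0.098, -0.016, -0.995]]
force: [-0.7, -0.1, -0.9]
finger_gap: 0.058
```

Call:
arm_command:
  rows:
    - {"tx": 0.1,"ty": -0.9,"tz": -0.8,"roll": 0}
    - {"tx": 0,"ty": 0,"tz": -1,"roll": 0}
    - {"tx": 0,"ty": 0,"tz": -0.8,"roll": 0}
    - {"tx": 0,"ty": 0,"tz": -0.3,"roll": 0}
    - {"tx": 0,"ty": 0,"tz": 0,"roll": 0}

```text
t: 22.1
position: [0.5366, -0.2171, 0.0536]
orientation: [[-0.946, 0.312, 0.088], [0.309, 0.95, -0.046], [-0.098, -0.016, -0.995]]
force: [0.1, -0.0, -0.9]
finger_gap: 0.0578
```

```bash
python3 look.py 12
```

```text
[ 0.5369 -0.2173  0.0543] [[-0.946  0.312  0.088]
 [ 0.309  0.95  -0.046]
 [-0.098 -0.016 -0.995]] [-0.5   0.61  1.89  0.    0.55 -1.76] 22.2
```

View pics/wrist12.png

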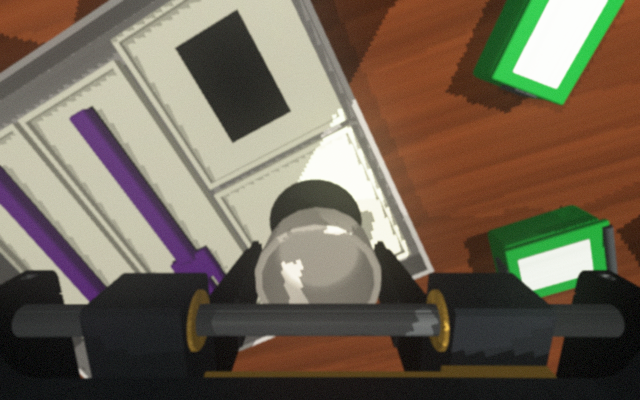

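View pics/z12.png

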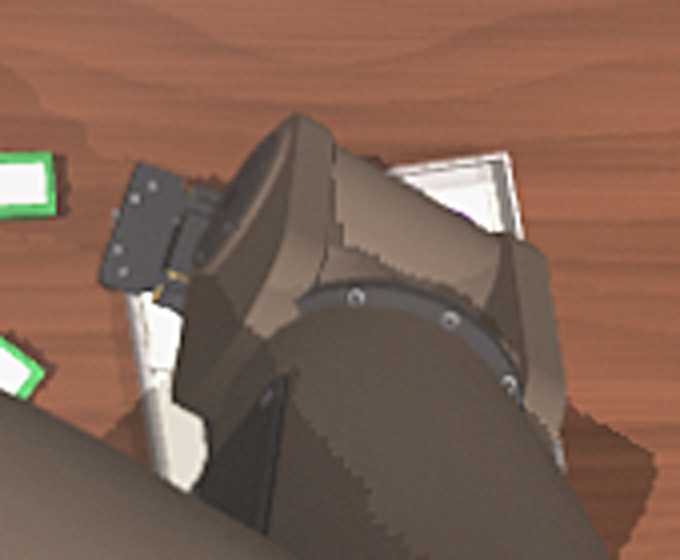

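Wrist view: the katori is held level-looking, with the mark's near arc peeking out above it at about (315,185). I fit both circles to check the lateral offset.

```bash
python3 - <<'E'
from h import *
import pickle
from scipy.optimize import least_squares
c=pickle.load(open("wrist12.pkl","rb"))
hsv=cv2.cvtColor(c["frame"],cv2.COLOR_RGB2HSV); v=hsv[...,2].astype(float)
pts=[]
for x in range(276,358,3):
    col=v[165:235,x]; j=np.argmax(col<110)
    if j>0:
        a=col[j-1];b=col[j]; pts.append((x,165+j-1+(a-110)/(a-b)))
P=cast(c,pts,.006)[:,:2]
f=least_squares(lambda q:np.hypot(P[:,0]-q[0],P[:,1]-q[1])-.030,[.535,-.219],loss="soft_l1",f_scale=.0005)
print("mark",f.x,np.abs(f.fun).max(),len(P))
# rim outline sides
print(pts[:3],pts[-3:])
z=.0543-.0113+.034
for x,y in((256,275),(381,275)): print(cast(c,[[x,y]],z))
E
```

```text
mark [ 0.53620095 -0.21981124] 0.00028615740261052 28
[(276, np.float64(199.5)), (279, np.float64(195.22222222222223)), (282, np.float64(192.33333333333334))] [(351, np.float64(196.52941176470588)), (354, np.float64(200.97826086956522)), (357, np.float64(206.47058823529412))]
[[ 0.52219414 -0.24159407  0.077     ]]
[[ 0.53948514 -0.18725116  0.077     ]]
```

Call:
arm_command:
  rows:
    - {"tx": 0.05,"ty": -0.25,"tz": -0.5,"roll": 0}
    - {"tx": 0,"ty": 0,"tz": -0.8,"roll": 0}
    - {"tx": 0,"ty": 0,"tz": -0.7,"roll": 0}
    - {"tx": 0,"ty": 0,"tz": -0.3,"roll": 0}
    - {"tx": 0,"ty": 0,"tz": 0,"roll": 0}

```text
t: 22.62
position: [0.5378, -0.2203, 0.0297]
orientation: [[-0.946, 0.312, 0.09], [0.309, 0.95, -0.047], [-0.1, -0.017, -0.995]]
force: [0.8, 0.3, -0.7]
finger_gap: 0.058
```

Call:
arm_command:
  rows:
    - {"tx": -0.05,"ty": 0.05,"tz": -0.4,"roll": 0}
    - {"tx": 0,"ty": 0,"tz": -0.4,"roll": 0}
    - {"tx": 0,"ty": 0,"tz": -0.2,"roll": 0}
    - {"tx": 0,"ty": 0,"tz": 0,"roll": 0}
    - {"tx": 0,"ty": 0,"tz": 0,"roll": 0}

```text
t: 23.03
position: [0.5372, -0.2196, 0.0183]
orientation: [[-0.946, 0.312, 0.089], [0.309, 0.95, -0.047], [-0.099, -0.016, -0.995]]
force: [0.4, 1.2, -1.5]
finger_gap: 0.0581
```

Call:
arm_command:
  rows:
    - {"tx": 0,"ty": 0,"tz": -0.1,"roll": 0}
    - {"tx": 0,"ty": 0,"tz": 0,"roll": 0}
    - {"tx": 0,"ty": 0,"tz": 0,"roll": 0}

```text
t: 23.28
position: [0.5374, -0.2197, 0.0176]
orientation: [[-0.946, 0.312, 0.09], [0.309, 0.95, -0.047], [-0.1, -0.017, -0.995]]
force: [0.6, -0.5, -0.7]
finger_gap: 0.0581
```

Call:
arm_command:
  rows:
    - {"tx": 0,"ty": 0,"tz": -0.05,"roll": 0}
    - {"tx": 0,"ty": 0,"tz": 0,"roll": 0}
    - {"tx": 0,"ty": 0,"tz": 0,"roll": 0}

```text
t: 23.53
position: [0.5375, -0.2198, 0.0175]
orientation: [[-0.946, 0.312, 0.091], [0.309, 0.95, -0.047], [-0.101, -0.017, -0.995]]
force: [-0.5, 0.2, -0.4]
finger_gap: 0.058
```

Call:
arm_command:
  rows:
    - {"tx": 0,"ty": 0,"tz": 0,"roll": 0}
    - {"tx": 0,"ty": 0,"tz": 0,"roll": 0}
    - {"tx": 0,"ty": 0,"tz": 0,"roll": 0}
    - {"tx": 0,"ty": 0,"tz": 0,"roll": 0}
  grip: 0.42

```text
t: 23.87
position: [0.5378, -0.2199, 0.0177]
orientation: [[-0.946, 0.312, 0.091], [0.309, 0.95, -0.048], [-0.102, -0.017, -0.995]]
force: [0.3, 0.1, 0.0]
finger_gap: 0.0673
```

```bash
python3 look.py 13
```

```text
[ 0.5378 -0.2199  0.0177] [[-0.946  0.312  0.091]
 [ 0.309  0.95  -0.048]
 [-0.102 -0.017 -0.995]] [-0.5   0.67  1.9   0.01  0.47 -1.76] 23.9667
```

View pics/wrist13.png

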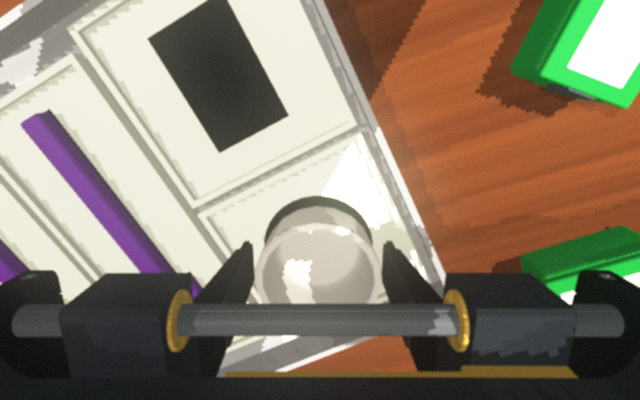

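Call:
arm_command:
  rows:
    - {"tx": 0,"ty": 0,"tz": 0.5,"roll": 0}
    - {"tx": 0,"ty": -0.03,"tz": 0.8,"roll": 0}
    - {"tx": 0,"ty": -0.03,"tz": 1.2,"roll": 0}
    - {"tx": 0,"ty": 0,"tz": 2,"roll": 0}
    - {"tx": 0,"ty": 0,"tz": 3,"roll": 0}

```text
t: 24.38
position: [0.5353, -0.2194, 0.0919]
orientation: [[-0.946, 0.312, 0.083], [0.31, 0.95, -0.043], [-0.093, -0.015, -0.996]]
force: [0.6, -0.4, 0.1]
finger_gap: 0.0681
```

Call:
arm_command:
  rows:
    - {"tx": 0.5,"ty": 2,"tz": 2,"roll": 0}
    - {"tx": 1,"ty": 3.5,"tz": 1,"roll": 0.04}
    - {"tx": 1,"ty": 3.5,"tz": 0.5,"roll": 0.04}
    - {"tx": 1,"ty": 3.5,"tz": 0,"roll": 0.04}
    - {"tx": 1,"ty": 3,"tz": 0,"roll": 0.04}

```text
t: 24.8
position: [0.5823, -0.0653, 0.1397]
orientation: [[-0.982, 0.161, 0.102], [0.159, 0.987, -0.034], [-0.106, -0.017, -0.994]]
force: [-0.2, 0.1, 0.1]
finger_gap: 0.0676
```

```bash
python3 look.py 14
```

```text
[ 0.583  -0.0635  0.1395] [[-0.982  0.158  0.102]
 [ 0.155  0.987 -0.033]
 [-0.106 -0.017 -0.994]] [-0.22  0.49  1.81 -0.02  0.74 -1.62] 24.9
```

View pics/wrist14.png

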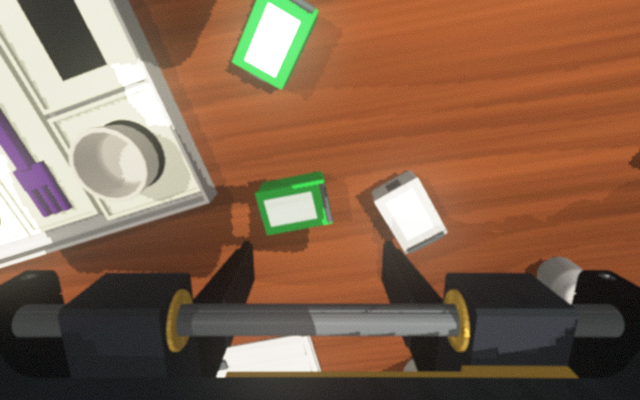

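View pics/z14.png

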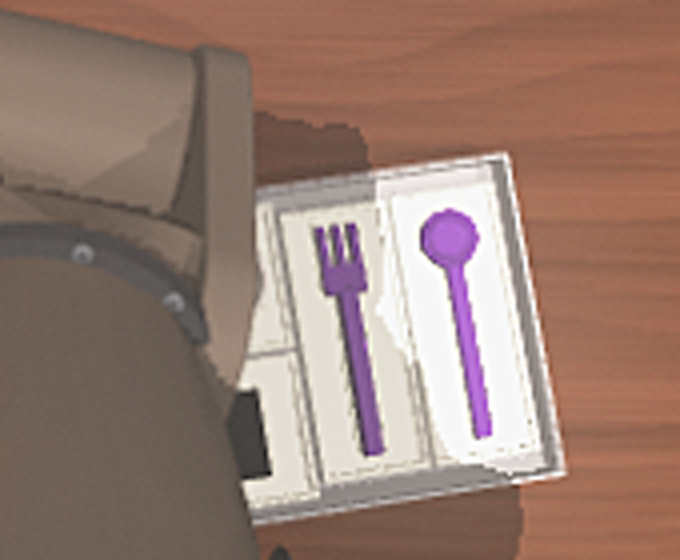

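The katori is standing in its cell at about (115,160). The pickle box is clear at (410,210), hinge barrel at its far side. I measure it, the katori's position and the nearby decoy.

```bash
python3 - <<'E'
from h import *
import pickle
c=pickle.load(open("wrist14.pkl","rb")); im=c["frame"]
hsv=cv2.cvtColor(im,cv2.COLOR_RGB2HSV)
m=((hsv[...,1]<60)&(hsv[...,2]>195)).astype(np.uint8); w=np.zeros_like(m); w[165:262,365:455]=m[165:262,365:455]
n,l,s,ct=cv2.connectedComponentsWithStats(w);i=1+np.argmax(s[1:,4]); y,x=np.nonzero(l==i)
P=cast(c,np.c_[x,y],.030)[:,:2]
r=cv2.minAreaRect(P.astype(np.float32)*1000);print("bright top",r,P.mean(0),s[i])
g=((hsv[...,0]>40)&(hsv[...,0]<85)&(hsv[...,1]>100)).astype(np.uint8); g[:150]=0
y,x=np.nonzero(g);P=cast(c,np.c_[x,y],.015);print("green y range",P[:,1].min(),P[:,1].max(),P[:,0].min(),P[:,0].max())
z=cv2.cvtColor(im,cv2.COLOR_RGB2BGR)[160:270,355:460];cv2.imwrite("pics/p14.png",cv2.resize(z,None,fx=6,fy=5,interpolation=2))
E
```

```text
bright top ((617.576416015625, 10.342233657836914), (57.51991271972656, 39.97673416137695), 23.175546646118164) [0.6150689  0.00969194] [ 375  178   72   73 2872]
green y range -0.45275135894404145 0.22899795225751715 0.5716403350552475 0.8701324010830767
```

View pics/p14.png

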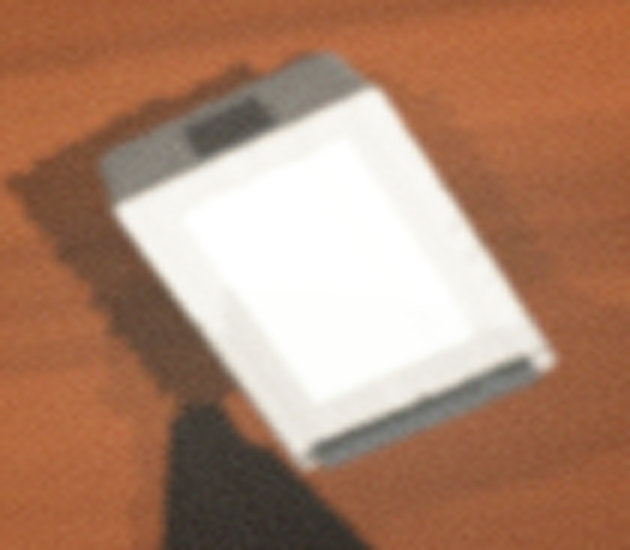

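Box top measures 57.5 × 40.0 mm as specified: centre about (0.6164,0.0112), yaw 0.405. Turning the jaws across its width.

Call:
arm_command:
  rows:
    - {"tx": 0.7,"ty": 1.5,"tz": 0,"roll": 0.11}
    - {"tx": 0.7,"ty": 1.5,"tz": 0,"roll": 0.11}
    - {"tx": 0.7,"ty": 1.5,"tz": -0.3,"roll": 0.11}
    - {"tx": 0.7,"ty": 1.5,"tz": -0.3,"roll": 0.11}
    - {"tx": 0.7,"ty": 1.5,"tz": -0.3,"roll": 0.11}
  grip: 0.3

```text
t: 25.32
position: [0.6182, 0.0123, 0.1344]
orientation: [[-0.911, -0.398, 0.107], [-0.398, 0.917, 0.026], [-0.109, -0.018, -0.994]]
force: [-0.2, 0.0, 0.2]
finger_gap: 0.0616
```

Call:
arm_command:
  rows:
    - {"tx": 0,"ty": 0,"tz": 0,"roll": 0}
    - {"tx": 0,"ty": 0,"tz": 0,"roll": 0}

```text
t: 25.48
position: [0.6186, 0.0131, 0.1347]
orientation: [[-0.909, -0.403, 0.107], [-0.402, 0.915, 0.027], [-0.109, -0.018, -0.994]]
force: [-0.3, -1.1, 0.2]
finger_gap: 0.0616
```

Call:
arm_command:
  rows:
    - {"tx": -0.1,"ty": -0.15,"tz": -1.5,"roll": -0.009}
    - {"tx": 0,"ty": 0,"tz": -2.5,"roll": 0}
    - {"tx": 0,"ty": 0,"tz": -2,"roll": 0}
    - {"tx": 0,"ty": 0,"tz": -0.5,"roll": 0}
    - {"tx": 0,"ty": 0,"tz": 0,"roll": 0}

```text
t: 25.9
position: [0.617, 0.0068, 0.0712]
orientation: [[-0.919, -0.378, 0.111], [-0.378, 0.926, 0.023], [-0.112, -0.021, -0.994]]
force: [-0.1, 0.1, -0.1]
finger_gap: 0.0619
```

```bash
python3 look.py 15
```

```text
[0.6176 0.007  0.0725] [[-0.919 -0.379  0.113]
 [-0.379  0.925  0.023]
 [-0.114 -0.022 -0.993]] [-0.11  0.62  1.79  0.06  0.63 -2.12] 26.0
```

View pics/wrist15.png

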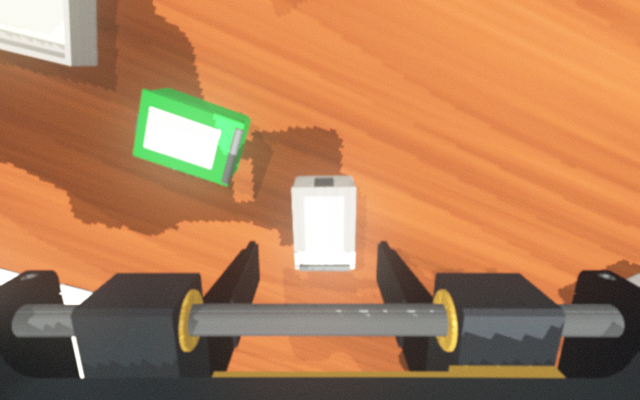

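View pics/z15.png

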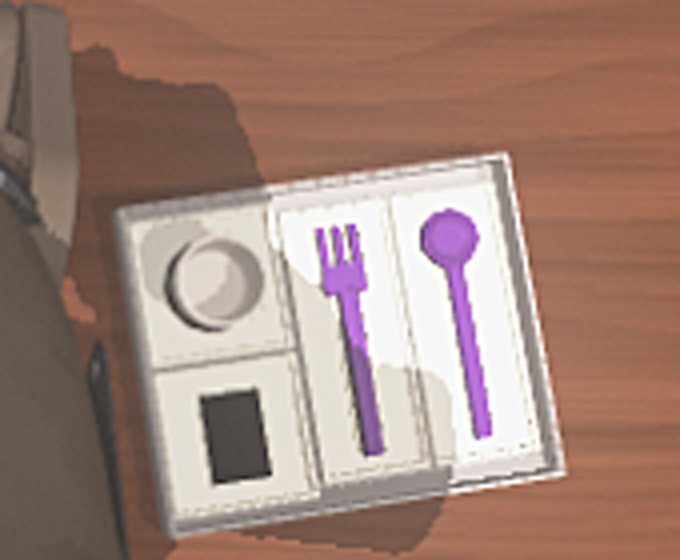

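Top view: katori rim centred near pixel (403.8,200.5). Wrist view: the pickle box is straight between the jaws at (324,222). I check both numerically.

```bash
python3 - <<'E'
from h import *
import pickle
c=pickle.load(open("top15.pkl","rb"));print("katori",cast(c,[[403.8,200.6]],.040), "mark top", cast(c,[[402,201.1]],.006))
c=pickle.load(open("wrist15.pkl","rb"))
hsv=cv2.cvtColor(c["frame"],cv2.COLOR_RGB2HSV)
m=((hsv[...,1]<60)&(hsv[...,2]>195)).astype(np.uint8); w=np.zeros_like(m); w[165:285,280:370]=m[165:285,280:370]
n,l,s,ct=cv2.connectedComponentsWithStats(w);i=1+np.argmax(s[1:,4]); y,x=np.nonzero(l==i)
P=cast(c,np.c_[x,y],.030)[:,:2];r=cv2.minAreaRect(P.astype(np.float32)*1000);print("box",r,s[i])
E
```

```text
katori [[ 0.53200924 -0.2130227   0.04      ]] mark top [[ 0.53374326 -0.21722778  0.006     ]]
box ((615.2344360351562, 9.298042297363281), (65.71408081054688, 40.29286575317383), 23.144908905029297) [ 291  176   65   95 5470]
```

Pickle box is consistent. The katori reading looks suspicious but was eyeballed, so I check it properly in both views before going on.

```bash
python3 - <<'E'
from h import *
import pickle
i=cv2.cvtColor(pickle.load(open("top15.pkl","rb"))["frame"],cv2.COLOR_RGB2BGR)
cv2.imwrite("pics/k15.png",cv2.resize(i[180:222,380:428],None,fx=14,fy=14,interpolation=cv2.INTER_CUBIC))
i=cv2.cvtColor(pickle.load(open("wrist14.pkl","rb"))["frame"],cv2.COLOR_RGB2BGR)
cv2.imwrite("pics/k14.png",cv2.resize(i[80:230,40:220],None,fx=4,fy=4,interpolation=cv2.INTER_CUBIC))
for nm,z in(("top15",.04),("wrist14",.04)):
    c=pickle.load(open(nm+".pkl","rb"))
    # predicted rim + foot outlines if centred on that camera's mark estimate
E
```

```text
(no output)
```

View pics/k15.png

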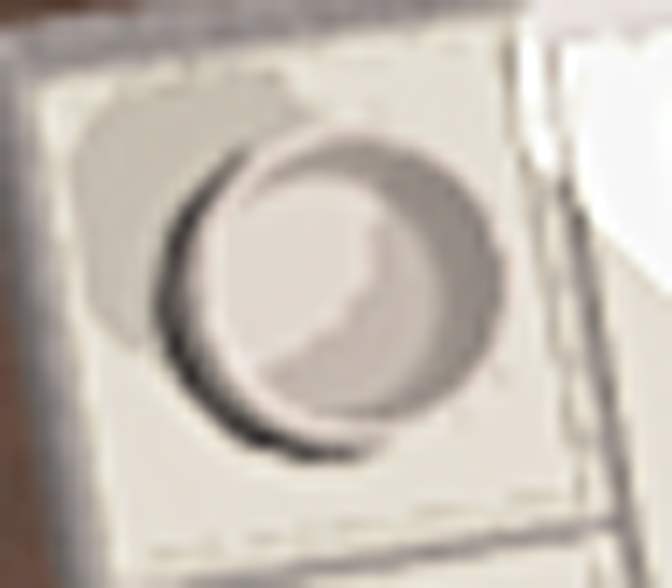

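View pics/k14.png

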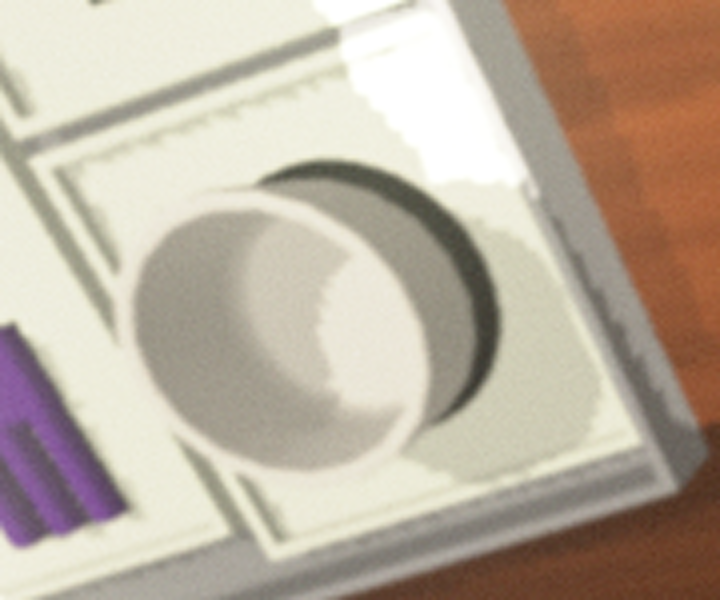

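```bash
python3 - <<'E'
from h import *
import pickle
c=pickle.load(open("top15.pkl","rb"));print("katori top",cast(c,[[404.5,199.8]],.040), cast(c,[[393.4,200],[415.6,200],[404.5,188.4],[404.5,210.9]],.04))
c=pickle.load(open("wrist14.pkl","rb"))
im=cv2.cvtColor(c["frame"],cv2.COLOR_RGB2BGR)
a=np.linspace(0,2*np.pi,73)[:-1]
# rim outline points read off in zoom
z=np.array([[118,330],[132,240],[190,195],[265,188],[340,220],[400,290],[430,370],[428,420],[385,465],[320,478],[240,468],[170,425],[130,370]],float)
P=cast(c,(z+.5)/4-.5+[40,80],.040)[:,:2]*1000
print("rim",cv2.fitEllipse(P.astype(np.float32)),P.mean(0))
# mark from visible arc
q=np.array([[270,177],[320,160],[370,166],[420,195],[465,240],[490,290],[497,330],[485,375],[460,405]],float)
Q=cast(c,(q+.5)/4-.5+[40,80],.006)[:,:2]
from scipy.optimize import least_squares
f=least_squares(lambda p:np.hypot(Q[:,0]-p[0],Q[:,1]-p[1])-.03,[.535,-.219]);print("mark",f.x,f.fun.round(4))
E
```

```text
katori top [[ 0.53403207 -0.21480471  0.04      ]] [[ 0.53315798 -0.18684977  0.04      ]
 [ 0.53390881 -0.24286336  0.04      ]
 [ 0.56259613 -0.21505017  0.04      ]
 [ 0.50634947 -0.21458815  0.04      ]]
rim ((535.06787109375, -217.55435180664062), (57.609214782714844, 59.58906936645508), 142.55990600585938) [ 535.83340732 -217.89610917]
mark [ 0.53564328 -0.22020506] [-0.0009  0.0002  0.0005 -0.0003 -0.0002 -0.      0.0004 -0.0001 -0.0006]
```

Both cameras agree that the katori sits about 2.6 mm towards +y of its mark. Time allows a fix before the pickle box. I'll go back, put the jaws' centre on the mark above wall height, and close lightly so the bowl slides to centre.

Call:
arm_command:
  rows:
    - {"tx": -0.5,"ty": -1,"tz": 2,"roll": -0.06}
    - {"tx": -1.5,"ty": -3,"tz": 2,"roll": -0.1}
    - {"tx": -1.5,"ty": -3.7,"tz": 0.5,"roll": -0.1}
    - {"tx": -1.5,"ty": -3.7,"tz": 0,"roll": -0.1}
    - {"tx": -1.5,"ty": -3.7,"tz": 0,"roll": -0.1}
  grip: 0.75

```text
t: 26.42
position: [0.5535, -0.1447, 0.1256]
orientation: [[-0.989, 0.083, 0.12], [0.079, 0.996, -0.034], [-0.122, -0.024, -0.992]]
force: [0.6, -0.4, -0.4]
finger_gap: 0.0826
```

Call:
arm_command:
  rows:
    - {"tx": -1,"ty": -3.7,"tz": 0,"roll": 0}
    - {"tx": -0.5,"ty": -3,"tz": -0.5,"roll": 0}
    - {"tx": 0,"ty": -1,"tz": -0.5,"roll": 0}
    - {"tx": 0,"ty": 0,"tz": 0,"roll": 0}
    - {"tx": 0,"ty": 0,"tz": 0,"roll": 0}

```text
t: 26.83
position: [0.5362, -0.2324, 0.1234]
orientation: [[-0.987, 0.101, 0.129], [0.096, 0.994, -0.042], [-0.132, -0.029, -0.991]]
force: [1.0, 0.1, -0.9]
finger_gap: 0.0836
```

Call:
arm_command:
  rows:
    - {"tx": 0,"ty": 1.0,"tz": -1.5,"roll": 0}
    - {"tx": 0,"ty": 0,"tz": -2.5,"roll": 0}
    - {"tx": 0,"ty": 0,"tz": -1.5,"roll": 0}
    - {"tx": 0,"ty": 0,"tz": -0.3,"roll": 0}
    - {"tx": 0,"ty": 0,"tz": 0,"roll": 0}

```text
t: 27.25
position: [0.5391, -0.2163, 0.0676]
orientation: [[-0.986, 0.097, 0.134], [0.092, 0.995, -0.043], [-0.138, -0.03, -0.99]]
force: [-0.1, 0.2, 0.2]
finger_gap: 0.083
```

Call:
arm_command:
  rows:
    - {"tx": -0.2,"ty": -0.6,"tz": -0.8,"roll": 0}
    - {"tx": 0,"ty": 0,"tz": -1.0,"roll": 0}
    - {"tx": 0,"ty": 0,"tz": -0.8,"roll": 0}
    - {"tx": 0,"ty": 0,"tz": 0,"roll": 0}
    - {"tx": 0,"ty": 0,"tz": 0,"roll": 0}

```text
t: 27.67
position: [0.5387, -0.2214, 0.0419]
orientation: [[-0.986, 0.094, 0.137], [0.089, 0.995, -0.044], [-0.141, -0.031, -0.99]]
force: [-0.1, 0.2, 0.8]
finger_gap: 0.0828
```

```bash
python3 look.py 16
```

```text
[ 0.5387 -0.2215  0.0422] [[-0.986  0.094  0.137]
 [ 0.089  0.995 -0.044]
 [-0.141 -0.032 -0.99 ]] [-0.52  0.62  1.92  0.07  0.46 -2.05] 27.7667
```

View pics/wrist16.png

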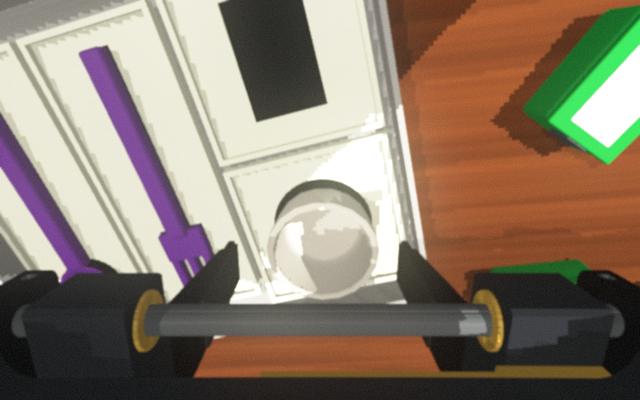

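Whole rim is visible now, spanning (268–378, 203–298), with the mark's arc above it. I measure the relative offset once more.

```bash
python3 - <<'E'
from h import *
import pickle
from scipy.optimize import least_squares
c=pickle.load(open("wrist16.pkl","rb"))
v=cv2.cvtColor(c["frame"],cv2.COLOR_RGB2HSV)[...,2].astype(float)
pts=[]
for x in range(284,366,3):
    col=v[160:215,x]; j=np.argmax(col<110)
    if j>0: a,b=col[j-1],col[j]; pts.append((x,160+j-1+(a-110)/(a-b)))
P=cast(c,pts,.006)[:,:2]
f=least_squares(lambda q:np.hypot(P[:,0]-q[0],P[:,1]-q[1])-.030,[.535,-.219],loss="soft_l1",f_scale=.0005)
print("mark",f.x.round(4),np.abs(f.fun).max().round(4),len(P))
# inner dark crescent lower edge -> foot arc
R=cast(c,[[268,250],[378,248],[320,203],[322,298]],.040);print(R.round(4),"ctr x",(R[2,0]+R[3,0])/2,"ctr",(R[0]+R[1])/2)
i=cv2.cvtColor(c["frame"],cv2.COLOR_RGB2BGR)[160:310,240:410];cv2.imwrite("pics/k16.png",cv2.resize(i,None,fx=4,fy=4,interpolation=2))
E
```

```text
mark [ 0.537  -0.2202] 0.0017 22
[[ 0.531  -0.2469  0.04  ]
 [ 0.5342 -0.1896  0.04  ]
 [ 0.5065 -0.2172  0.04  ]
 [ 0.5641 -0.2214  0.04  ]] ctr x 0.5352771038443018 ctr [ 0.53260713 -0.21827253  0.04      ]
```

View pics/k16.png

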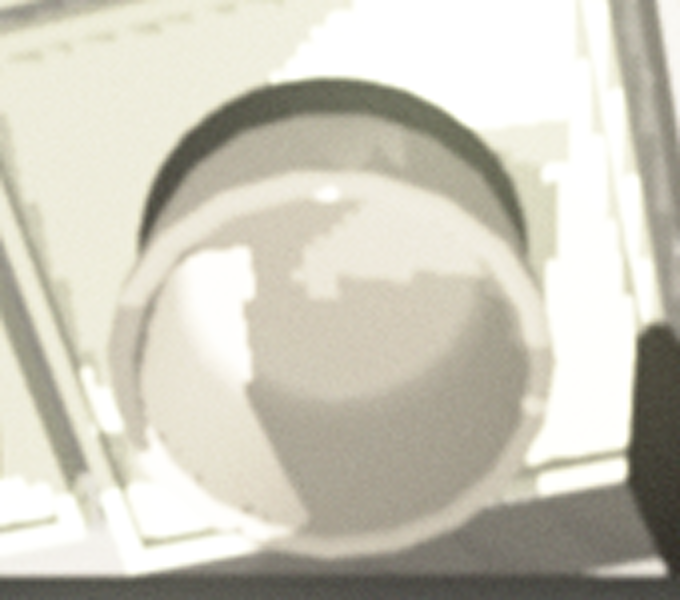

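Here the residual is about 1.4–2 mm in +y and under 1 mm in x. The jaws are already at the right centre, so I lower onto the rim and close lightly.

Call:
arm_command:
  rows:
    - {"tx": -0.05,"ty": 0,"tz": -0.6,"roll": 0}
    - {"tx": 0,"ty": 0,"tz": -0.6,"roll": 0}
    - {"tx": 0,"ty": 0,"tz": -0.3,"roll": 0}
    - {"tx": 0,"ty": 0,"tz": 0,"roll": 0}
    - {"tx": 0,"ty": 0,"tz": 0,"roll": 0}
  squeeze: 3

```text
t: 28.18
position: [0.5384, -0.2218, 0.0264]
orientation: [[-0.986, 0.095, 0.139], [0.089, 0.995, -0.045], [-0.142, -0.032, -0.989]]
force: [-0.2, 0.0, -0.3]
finger_gap: 0.0832
```

Call:
arm_command:
  rows:
    - {"tx": 0,"ty": 0.05,"tz": 0,"roll": 0}
    - {"tx": 0,"ty": 0,"tz": 0,"roll": 0}
    - {"tx": 0,"ty": 0,"tz": 0,"roll": 0}
    - {"tx": 0,"ty": 0,"tz": 0,"roll": 0}
    - {"tx": 0,"ty": 0,"tz": 0,"roll": 0}
  grip: 0.4

```text
t: 28.6
position: [0.5386, -0.2213, 0.0267]
orientation: [[-0.986, 0.095, 0.139], [0.089, 0.995, -0.045], [-0.142, -0.032, -0.989]]
force: [-0.1, 0.7, 0.2]
finger_gap: 0.0669
```

Call:
arm_command:
  rows:
    - {"tx": 0,"ty": 0,"tz": 0,"roll": 0}
    - {"tx": 0,"ty": 0,"tz": 0,"roll": 0}
    - {"tx": 0,"ty": 0,"tz": 0,"roll": 0}
    - {"tx": 0,"ty": 0,"tz": 0,"roll": 0}
    - {"tx": 0,"ty": 0,"tz": 0,"roll": 0}
  grip: 0.2

```text
t: 29.02
position: [0.5386, -0.2213, 0.0268]
orientation: [[-0.986, 0.094, 0.139], [0.089, 0.995, -0.045], [-0.143, -0.032, -0.989]]
force: [0.4, -0.6, -0.6]
finger_gap: 0.0603
```

Closed on the rim at 60.3 mm, so it is centred in the jaws. A tiny forward nudge, then open and lift.

Call:
arm_command:
  rows:
    - {"tx": 0.08,"ty": 0,"tz": 0,"roll": 0}
    - {"tx": 0,"ty": 0,"tz": 0,"roll": 0}
    - {"tx": 0,"ty": 0,"tz": 0,"roll": 0}

```text
t: 29.27
position: [0.5394, -0.2213, 0.0268]
orientation: [[-0.986, 0.094, 0.139], [0.089, 0.995, -0.045], [-0.142, -0.032, -0.989]]
force: [-0.6, -0.4, 0.4]
finger_gap: 0.0604
```

Call:
arm_command:
  rows:
    - {"tx": 0,"ty": 0,"tz": 0,"roll": 0}
    - {"tx": 0,"ty": 0,"tz": 0,"roll": 0}
    - {"tx": 0,"ty": 0,"tz": 0,"roll": 0}
    - {"tx": 0,"ty": 0,"tz": 0,"roll": 0}
    - {"tx": 0,"ty": 0,"tz": 0,"roll": 0}
  grip: 0.7

```text
t: 29.68
position: [0.5395, -0.2214, 0.0269]
orientation: [[-0.986, 0.095, 0.139], [0.089, 0.995, -0.045], [-0.143, -0.032, -0.989]]
force: [0.6, 0.3, 0.1]
finger_gap: 0.08
```

Call:
arm_command:
  rows:
    - {"tx": 0,"ty": 0,"tz": 0.6,"roll": 0}
    - {"tx": 0,"ty": 0,"tz": 2,"roll": 0}
    - {"tx": 0,"ty": 0,"tz": 3.5,"roll": 0}
    - {"tx": 0,"ty": 0,"tz": 4,"roll": 0}
    - {"tx": 0,"ty": 0,"tz": 4,"roll": 0}

```text
t: 30.1
position: [0.5353, -0.2193, 0.1659]
orientation: [[-0.988, 0.095, 0.125], [0.091, 0.995, -0.038], [-0.128, -0.026, -0.991]]
force: [0.8, -0.2, 0.3]
finger_gap: 0.0805
```

Call:
arm_command:
  rows:
    - {"tx": 0.8,"ty": 3,"tz": 0.5,"roll": 0.05}
    - {"tx": 1.2,"ty": 3.8,"tz": 0,"roll": 0.1}
    - {"tx": 1.2,"ty": 3.8,"tz": 0,"roll": 0.1}
    - {"tx": 1.2,"ty": 3.8,"tz": 0,"roll": 0.1}
    - {"tx": 1.2,"ty": 3.8,"tz": 0,"roll": 0.1}
  grip: 0.3

```text
t: 30.52
position: [0.594, -0.0383, 0.1854]
orientation: [[-0.924, -0.352, 0.149], [-0.354, 0.935, 0.018], [-0.145, -0.036, -0.989]]
force: [0.9, -0.7, -0.6]
finger_gap: 0.0623
```

```bash
python3 look.py 17; python3 - <<'E'
from h import *
i=cv2.imread("pics/top17.png");cv2.imwrite("pics/k17.png",cv2.resize(i[180:222,380:428],None,fx=14,fy=14,interpolation=cv2.INTER_CUBIC))
E
```

```text
[ 0.5947 -0.0355  0.1852] [[-0.923 -0.356  0.149]
 [-0.357  0.934  0.019]
 [-0.146 -0.035 -0.989]] [-0.19  0.43  1.77  0.07  0.8  -2.17] 30.6167
```

View pics/k17.png

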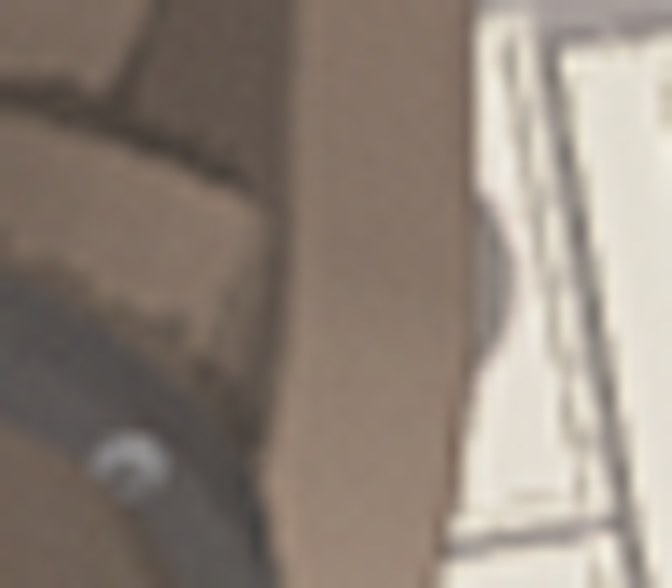

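View pics/wrist17.png

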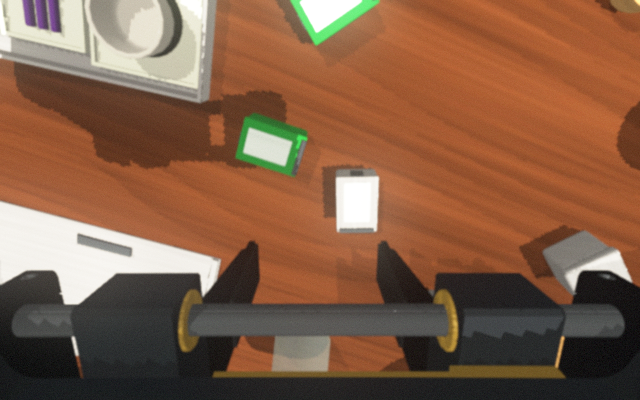

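Katori's visible rim edge moved about 0.9 px, roughly 2 mm towards the mark. Back to the pickle box.

Call:
arm_command:
  rows:
    - {"tx": 0.8,"ty": 1.6,"tz": -1.5,"roll": 0.02}
    - {"tx": 0.8,"ty": 1.6,"tz": -2.5,"roll": 0.02}
    - {"tx": 0.5,"ty": 1.2,"tz": -2.5,"roll": 0}
    - {"tx": 0,"ty": 0,"tz": -2,"roll": 0}
    - {"tx": 0,"ty": 0,"tz": 0,"roll": 0}

```text
t: 31.03
position: [0.617, 0.0109, 0.1011]
orientation: [[-0.906, -0.394, 0.154], [-0.396, 0.918, 0.024], [-0.151, -0.039, -0.988]]
force: [-0.7, -0.0, -0.2]
finger_gap: 0.0618
```

Call:
arm_command:
  rows:
    - {"tx": 0,"ty": 0,"tz": 0,"roll": 0}

```text
t: 31.12
position: [0.6168, 0.0107, 0.1012]
orientation: [[-0.906, -0.394, 0.153], [-0.395, 0.918, 0.024], [-0.15, -0.039, -0.988]]
force: [0.8, -0.0, -0.0]
finger_gap: 0.0617
```

Call:
arm_command:
  rows:
    - {"tx": 0,"ty": 0,"tz": -1.5,"roll": 0}
    - {"tx": 0,"ty": 0,"tz": -2,"roll": 0}
    - {"tx": 0,"ty": 0,"tz": -1.5,"roll": 0}
    - {"tx": 0,"ty": 0,"tz": 0,"roll": 0}
    - {"tx": 0,"ty": 0,"tz": 0,"roll": 0}

```text
t: 31.53
position: [0.6192, 0.0072, 0.0574]
orientation: [[-0.907, -0.389, 0.161], [-0.391, 0.92, 0.022], [-0.156, -0.043, -0.987]]
force: [0.0, 0.5, 0.6]
finger_gap: 0.062
```

Call:
arm_command:
  rows:
    - {"tx": -0.15,"ty": 0.45,"tz": -0.5,"roll": 0.005}
    - {"tx": 0,"ty": 0,"tz": -1.2,"roll": 0}
    - {"tx": 0,"ty": 0,"tz": -0.8,"roll": 0}
    - {"tx": 0,"ty": 0,"tz": 0,"roll": 0}
    - {"tx": 0,"ty": 0,"tz": 0,"roll": 0}

```text
t: 31.95
position: [0.6193, 0.0111, 0.035]
orientation: [[-0.904, -0.393, 0.167], [-0.395, 0.918, 0.022], [-0.162, -0.046, -0.986]]
force: [0.4, 0.9, 0.4]
finger_gap: 0.0621
```

Call:
arm_command:
  rows:
    - {"tx": -0.15,"ty": 0.05,"tz": -0.8,"roll": 0}
    - {"tx": 0,"ty": 0,"tz": -1.0,"roll": 0}
    - {"tx": 0,"ty": 0,"tz": -0.5,"roll": 0}
    - {"tx": 0,"ty": 0,"tz": 0,"roll": 0}
    - {"tx": 0,"ty": 0,"tz": 0,"roll": 0}

```text
t: 32.37
position: [0.6175, 0.0117, 0.0093]
orientation: [[-0.904, -0.393, 0.166], [-0.395, 0.918, 0.022], [-0.161, -0.046, -0.986]]
force: [0.1, -0.4, -0.4]
finger_gap: 0.0621
```

Call:
arm_command:
  rows:
    - {"tx": 0,"ty": 0,"tz": 0,"roll": 0}
    - {"tx": 0,"ty": 0,"tz": 0,"roll": 0}
    - {"tx": 0,"ty": 0,"tz": 0,"roll": 0}
    - {"tx": 0,"ty": 0,"tz": 0,"roll": 0}
    - {"tx": 0,"ty": 0,"tz": 0,"roll": 0}
  grip: -0.4
  squeeze: 12

```text
t: 32.78
position: [0.6178, 0.0117, 0.0097]
orientation: [[-0.904, -0.393, 0.167], [-0.395, 0.918, 0.022], [-0.162, -0.046, -0.986]]
force: [-0.0, 0.0, -1.1]
finger_gap: 0.0403
```

Call:
arm_command:
  rows:
    - {"tx": 0,"ty": 0,"tz": 0,"roll": 0}
    - {"tx": 0,"ty": 0,"tz": 0,"roll": 0}
    - {"tx": 0,"ty": 0,"tz": 0,"roll": 0}
    - {"tx": 0,"ty": 0,"tz": 0,"roll": 0}
    - {"tx": 0,"ty": 0,"tz": 0,"roll": 0}

```text
t: 33.2
position: [0.6177, 0.0117, 0.0099]
orientation: [[-0.904, -0.393, 0.167], [-0.395, 0.918, 0.022], [-0.162, -0.046, -0.986]]
force: [-0.2, -0.8, -1.5]
finger_gap: 0.0404
```

Call:
arm_command:
  rows:
    - {"tx": 0,"ty": 0,"tz": 0.6,"roll": 0}
    - {"tx": 0,"ty": 0,"tz": 1.5,"roll": 0}
    - {"tx": 0,"ty": 0,"tz": 3,"roll": 0}
    - {"tx": 0,"ty": 0,"tz": 3,"roll": 0}
    - {"tx": 0,"ty": 0,"tz": 3,"roll": 0}

```text
t: 33.62
position: [0.6138, 0.0119, 0.1193]
orientation: [[-0.907, -0.393, 0.154], [-0.394, 0.919, 0.023], [-0.15, -0.04, -0.988]]
force: [0.7, -0.6, -1.1]
finger_gap: 0.0402
```

```bash
python3 look.py 18
```

```text
[0.6163 0.0117 0.1232] [[-0.905 -0.393  0.163]
 [-0.395  0.919  0.022]
 [-0.158 -0.044 -0.986]] [-0.11  0.53  1.79  0.06  0.66 -2.13] 33.7167
```

View pics/wrist18.png

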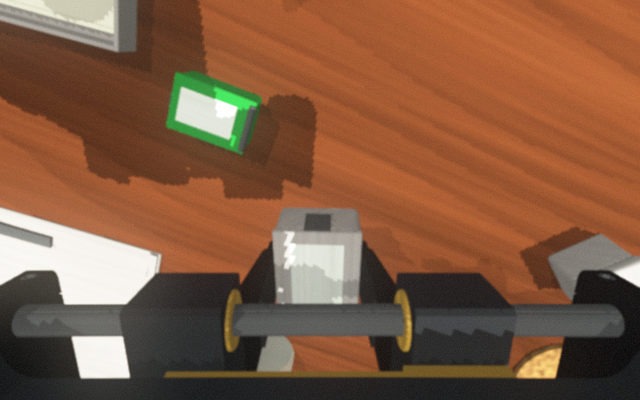

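View pics/z18.png

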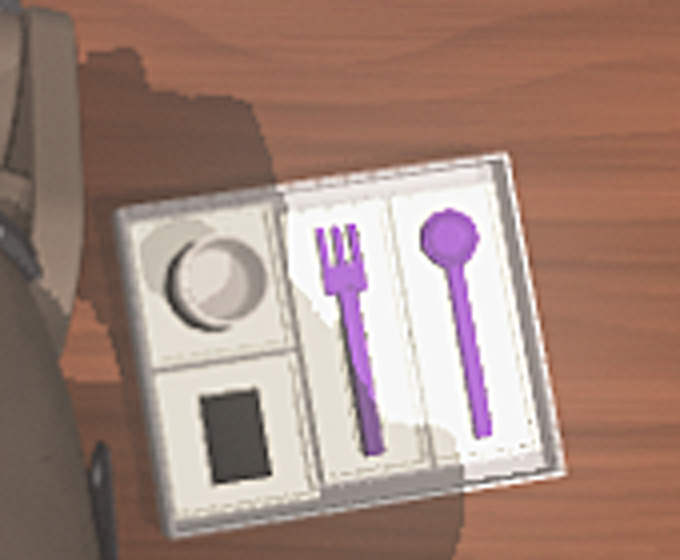

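Pickle box is held at 40.2 mm. Carrying it to its cell.

Call:
arm_command:
  rows:
    - {"tx": -1.5,"ty": -2,"tz": 0,"roll": -0.03}
    - {"tx": -2.2,"ty": -3,"tz": 0,"roll": -0.03}
    - {"tx": -2.2,"ty": -3,"tz": 0,"roll": -0.03}
    - {"tx": -2.2,"ty": -3,"tz": 0,"roll": -0.03}
    - {"tx": -2.2,"ty": -3,"tz": 0,"roll": -0.03}

```text
t: 34.13
position: [0.5122, -0.1273, 0.1242]
orientation: [[-0.952, -0.254, 0.17], [-0.258, 0.966, -0.003], [-0.163, -0.047, -0.986]]
force: [0.2, -1.5, -0.6]
finger_gap: 0.0406
```

Call:
arm_command:
  rows:
    - {"tx": -2,"ty": -3,"tz": 0,"roll": -0.03}
    - {"tx": -2,"ty": -3,"tz": 0,"roll": -0.03}
    - {"tx": -1,"ty": -1.5,"tz": 0,"roll": -0.02}
    - {"tx": 0,"ty": 0,"tz": 0,"roll": 0}
    - {"tx": 0,"ty": 0,"tz": 0,"roll": 0}

```text
t: 34.55
position: [0.4544, -0.2091, 0.1229]
orientation: [[-0.972, -0.165, 0.166], [-0.17, 0.985, -0.018], [-0.161, -0.046, -0.986]]
force: [0.6, 0.3, -1.1]
finger_gap: 0.0406
```

Call:
arm_command:
  rows:
    - {"tx": -0.8,"ty": -1.3,"tz": -0.5,"roll": -0.008}
    - {"tx": -0.6,"ty": -1.2,"tz": -1.5,"roll": 0}
    - {"tx": -0.2,"ty": 0,"tz": -1.5,"roll": 0}
    - {"tx": 0,"ty": 0,"tz": -1,"roll": 0}
    - {"tx": 0,"ty": 0,"tz": 0,"roll": 0}

```text
t: 34.97
position: [0.4401, -0.2324, 0.0763]
orientation: [[-0.973, -0.161, 0.167], [-0.167, 0.986, -0.02], [-0.162, -0.047, -0.986]]
force: [-0.3, -0.4, -1.5]
finger_gap: 0.0402
```

```bash
python3 look.py 19
```

```text
[ 0.4405 -0.2326  0.0777] [[-0.972 -0.162  0.169]
 [-0.167  0.986 -0.021]
 [-0.163 -0.048 -0.985]] [-0.67  0.48  2.11  0.22  0.42 -2.6 ] 35.0667
```

View pics/wrist19.png

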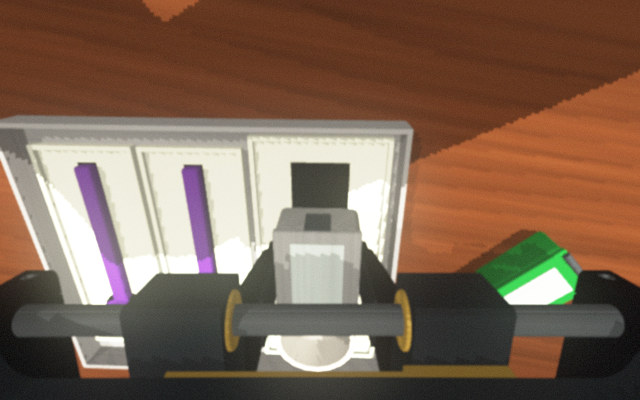

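The wrist joint reads -2.60 with a limit of -2.69, too tight to descend. The box may face either end, so I raise it a little and turn it half a turn the other way, which takes the joint to mid-range.

Call:
arm_command:
  rows:
    - {"tx": 0,"ty": 0,"tz": 1,"roll": -0.06}
    - {"tx": 0,"ty": 0,"tz": 1.5,"roll": -0.12}
    - {"tx": 0,"ty": 0,"tz": 0.5,"roll": -0.12}
    - {"tx": 0,"ty": 0,"tz": 0,"roll": -0.12}
    - {"tx": 0,"ty": 0,"tz": 0,"roll": -0.12}

```text
t: 35.48
position: [0.4428, -0.2311, 0.1122]
orientation: [[-0.914, 0.381, 0.136], [0.369, 0.923, -0.109], [-0.167, -0.049, -0.985]]
force: [0.5, -0.4, -1.0]
finger_gap: 0.0408
```

Call:
arm_command:
  rows:
    - {"tx": 0,"ty": 0,"tz": 0,"roll": -0.12}
    - {"tx": 0,"ty": 0,"tz": 0,"roll": -0.12}
    - {"tx": 0,"ty": 0,"tz": 0,"roll": -0.12}
    - {"tx": 0,"ty": 0,"tz": 0,"roll": -0.12}
    - {"tx": 0,"ty": 0,"tz": 0,"roll": -0.12}

```text
t: 35.9
position: [0.4455, -0.2292, 0.1176]
orientation: [[-0.525, 0.849, 0.052], [0.832, 0.525, -0.176], [-0.177, -0.05, -0.983]]
force: [0.1, -0.5, -0.5]
finger_gap: 0.0406
```

```bash
python3 -c "
from h import *
s=readout.get_state();print(s['position'],s['orientation'].round(3),s['qpos'].round(2),s['finger_gap'])"
```

```text
[ 0.44548657 -0.22919817  0.11758395] [[-0.525  0.849  0.052]
 [ 0.832  0.525 -0.176]
 [-0.177 -0.05  -0.983]] [-0.54  0.42  2.04 -0.24  0.55 -0.9 ] 0.040613586398691164
```

Call:
arm_command:
  rows:
    - {"tx": 0,"ty": 0,"tz": 0,"roll": -0.12}
    - {"tx": 0,"ty": 0,"tz": 0,"roll": -0.12}
    - {"tx": 0,"ty": 0,"tz": 0,"roll": -0.12}
    - {"tx": 0,"ty": 0,"tz": 0,"roll": -0.12}
    - {"tx": 0,"ty": 0,"tz": 0,"roll": -0.12}

```text
t: 36.32
position: [0.4482, -0.2269, 0.1226]
orientation: [[0.062, 0.996, -0.058], [0.981, -0.071, -0.181], [-0.185, -0.046, -0.982]]
force: [-0.4, 0.1, -1.2]
finger_gap: 0.0404
```

Call:
arm_command:
  rows:
    - {"tx": 0,"ty": 0,"tz": 0,"roll": -0.12}
    - {"tx": 0,"ty": 0,"tz": 0,"roll": -0.12}
    - {"tx": 0,"ty": 0,"tz": 0,"roll": -0.12}
    - {"tx": 0,"ty": 0,"tz": 0,"roll": -0.12}
    - {"tx": 0,"ty": 0,"tz": 0,"roll": -0.12}

```text
t: 36.73
position: [0.4511, -0.2243, 0.1275]
orientation: [[0.624, 0.767, -0.15], [0.758, -0.641, -0.121], [-0.189, -0.039, -0.981]]
force: [0.5, 0.2, -1.1]
finger_gap: 0.0404
```

Call:
arm_command:
  rows:
    - {"tx": 0,"ty": 0,"tz": 0,"roll": -0.12}
    - {"tx": 0,"ty": 0,"tz": 0,"roll": -0.12}
    - {"tx": 0,"ty": 0,"tz": 0,"roll": -0.12}
    - {"tx": 0,"ty": 0,"tz": 0,"roll": -0.06}
    - {"tx": 0,"ty": 0,"tz": 0,"roll": 0}

```text
t: 37.15
position: [0.4544, -0.2224, 0.132]
orientation: [[0.89, 0.417, -0.184], [0.415, -0.908, -0.051], [-0.188, -0.031, -0.982]]
force: [-0.6, 0.2, -1.6]
finger_gap: 0.0406
```

```bash
python3 look.py 20
```

```text
[ 0.4541 -0.2223  0.1319] [[ 0.888  0.422 -0.184]
 [ 0.42  -0.906 -0.052]
 [-0.188 -0.031 -0.982]] [-0.51  0.49  1.85 -0.17  0.95  0.73] 37.25
```

View pics/wrist20.png

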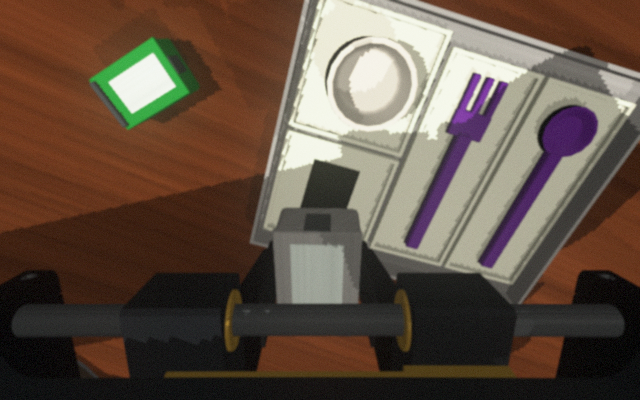

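The turned view is clear: katori centred over its ring at (373,82), fork and spoon on their silhouettes, and the pickle mark ahead of the box at (330,185). Finishing the turn and centring.

Call:
arm_command:
  rows:
    - {"tx": -0.5,"ty": -0.4,"tz": -0.5,"roll": -0.11}
    - {"tx": -0.6,"ty": -0.5,"tz": -1,"roll": -0.11}
    - {"tx": -0.6,"ty": -0.4,"tz": -1.5,"roll": -0.06}
    - {"tx": 0,"ty": 0,"tz": -1.5,"roll": 0}
    - {"tx": 0,"ty": 0,"tz": 0,"roll": 0}

```text
t: 37.67
position: [0.4377, -0.2345, 0.0881]
orientation: [[0.97, 0.158, -0.187], [0.161, -0.987, -0.003], [-0.185, -0.027, -0.982]]
force: [-0.2, -0.1, -0.5]
finger_gap: 0.0406
```

```bash
python3 look.py 21
```

```text
[ 0.4386 -0.2348  0.0899] [[ 0.97   0.159 -0.185]
 [ 0.161 -0.987 -0.004]
 [-0.184 -0.026 -0.983]] [-0.57  0.55  1.89 -0.14  0.86  0.94] 37.7667
```

View pics/wrist21.png

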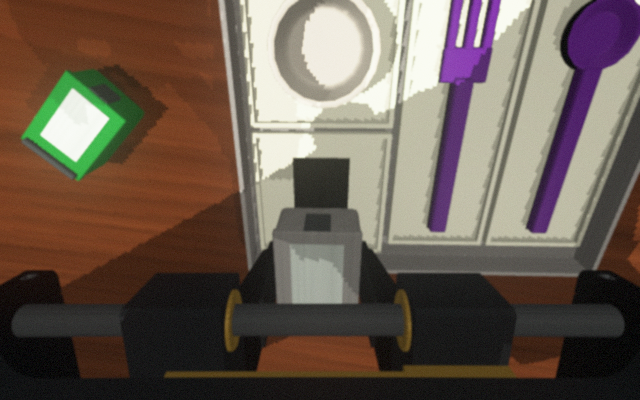

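Box and mark are aligned: mark far end at (294–350, 158) and box centred about x=318. I compute the mark's centre from its far edge.

```bash
python3 - <<'E'
from h import *
import pickle
c=pickle.load(open("wrist21.pkl","rb"))
v=cv2.cvtColor(c["frame"],cv2.COLOR_RGB2HSV)[...,2].astype(float)
def cross(a,th=110):
    j=np.argmax(a<th); return j-1+(a[j-1]-th)/(a[j-1]-a[j])+0.
top=[(x,145+cross(v[145:185,x])) for x in range(300,345,5)]
L=[(280+cross(v[y,280:320]),y) for y in range(165,200,4)]
R=[(365-cross(v[y,365:325:-1]),y) for y in range(165,200,4)]
T,Lw,Rw=[cast(c,p,.006)[:,:2] for p in(top,L,R)]
def line(P): return cv2.fitLine(P.astype(np.float32),2,0,.01,.01).ravel()
u=np.array([np.cos(.158),np.sin(.158)]);n=np.array([-u[1],u[0]])
print("yaw L,R",[np.arctan(line(P)[1]/line(P)[0]).round(3) for P in(Lw,Rw)],"yaw T",(np.arctan2(-line(T)[0],line(T)[1])).round(3))
lat=((Lw@n).mean()+(Rw@n).mean())/2; print("width",(Lw@n).mean()-(Rw@n).mean())
far=(T@u).mean(); ctr=(far-.029)*u+lat*n; print("mark ctr",ctr)
# box end face bottom corners approx (held): predicted centre
p=readout.get_state()["position"]; print("tcp",p, "lat tcp",p[:2]@n,"lat mark",lat)
E
```

```text
yaw L,R [np.float32(0.171), np.float32(0.161)] yaw T -2.97
width 0.03962718654782155
mark ctr [ 0.43842038 -0.23459353]
tcp [ 0.43857752 -0.23476572  0.08985776] lat tcp -0.30084875756106094 lat mark -0.3006539887194484
```

Call:
arm_command:
  rows:
    - {"tx": -0.15,"ty": 0,"tz": -1,"roll": 0.003}
    - {"tx": 0,"ty": 0,"tz": -1.5,"roll": 0}
    - {"tx": 0,"ty": 0,"tz": -1.2,"roll": 0}
    - {"tx": 0,"ty": 0,"tz": 0,"roll": 0}
    - {"tx": 0,"ty": 0,"tz": 0,"roll": 0}

```text
t: 38.18
position: [0.439, -0.2346, 0.0542]
orientation: [[0.969, 0.17, -0.18], [0.171, -0.985, -0.01], [-0.179, -0.021, -0.984]]
force: [-0.1, 0.3, -1.1]
finger_gap: 0.0402
```

Call:
arm_command:
  rows:
    - {"tx": -0.2,"ty": 0,"tz": -0.6,"roll": -0.009}
    - {"tx": 0,"ty": 0,"tz": -1.0,"roll": 0}
    - {"tx": 0,"ty": 0,"tz": -0.8,"roll": 0}
    - {"tx": 0,"ty": 0,"tz": -0.3,"roll": 0}
    - {"tx": 0,"ty": 0,"tz": 0,"roll": 0}

```text
t: 38.6
position: [0.4376, -0.2348, 0.0264]
orientation: [[0.971, 0.163, -0.177], [0.163, -0.987, -0.01], [-0.177, -0.019, -0.984]]
force: [-0.2, 0.1, -0.7]
finger_gap: 0.0403
```

Call:
arm_command:
  rows:
    - {"tx": -0.1,"ty": 0,"tz": -0.4,"roll": 0}
    - {"tx": 0,"ty": 0,"tz": -0.4,"roll": 0}
    - {"tx": 0,"ty": 0,"tz": -0.1,"roll": 0}
    - {"tx": 0,"ty": 0,"tz": 0,"roll": 0}
    - {"tx": 0,"ty": 0,"tz": 0,"roll": 0}

```text
t: 39.02
position: [0.4366, -0.2349, 0.0163]
orientation: [[0.971, 0.163, -0.178], [0.163, -0.986, -0.01], [-0.177, -0.019, -0.984]]
force: [-0.1, 0.6, -1.0]
finger_gap: 0.0409
```

Call:
arm_command:
  rows:
    - {"tx": 0.03,"ty": 0,"tz": -0.06,"roll": 0}
    - {"tx": 0,"ty": 0,"tz": 0,"roll": 0}
    - {"tx": 0,"ty": 0,"tz": 0,"roll": 0}

```text
t: 39.27
position: [0.437, -0.235, 0.0162]
orientation: [[0.971, 0.163, -0.177], [0.163, -0.986, -0.011], [-0.176, -0.019, -0.984]]
force: [-0.0, 0.5, -1.4]
finger_gap: 0.0403
```

Call:
arm_command:
  rows:
    - {"tx": 0,"ty": 0,"tz": 0,"roll": 0}
    - {"tx": 0,"ty": 0,"tz": 0,"roll": 0}
    - {"tx": 0,"ty": 0,"tz": 0,"roll": 0}
    - {"tx": 0,"ty": 0,"tz": 0,"roll": 0}
  grip: 0.1

```text
t: 39.6
position: [0.4374, -0.2352, 0.0166]
orientation: [[0.971, 0.163, -0.176], [0.163, -0.987, -0.011], [-0.175, -0.018, -0.984]]
force: [0.4, 0.4, -0.4]
finger_gap: 0.052
```

Call:
arm_command:
  rows:
    - {"tx": 0,"ty": 0,"tz": 0.5,"roll": 0}
    - {"tx": 0,"ty": 0,"tz": 1,"roll": 0}
    - {"tx": 0,"ty": 0,"tz": 2,"roll": 0}
    - {"tx": 0,"ty": 0,"tz": 4,"roll": 0}
    - {"tx": 0,"ty": 0,"tz": 4,"roll": 0}

```text
t: 40.02
position: [0.4342, -0.2331, 0.1314]
orientation: [[0.969, 0.162, -0.187], [0.165, -0.986, -0.004], [-0.185, -0.027, -0.982]]
force: [0.1, -0.5, 0.8]
finger_gap: 0.052
```

Call:
arm_command:
  rows:
    - {"tx": 0,"ty": 1,"tz": 3,"roll": 0}
    - {"tx": 0,"ty": 4,"tz": 0.5,"roll": 0}
    - {"tx": 0,"ty": 4,"tz": 0,"roll": 0}
    - {"tx": 0,"ty": 4,"tz": 0,"roll": 0}
    - {"tx": 0,"ty": 4,"tz": 0,"roll": 0}

```text
t: 40.43
position: [0.4361, -0.0643, 0.181]
orientation: [[0.974, 0.154, -0.169], [0.155, -0.988, -0.01], [-0.168, -0.016, -0.986]]
force: [0.8, -0.0, 0.0]
finger_gap: 0.0523
```

```bash
python3 look.py 22
```

```text
[ 0.4358 -0.0615  0.1809] [[ 0.972  0.159 -0.17 ]
 [ 0.16  -0.987 -0.01 ]
 [-0.169 -0.017 -0.985]] [-0.26  0.34  1.94 -0.06  1.02  1.19] 40.5333
```

View pics/wrist22.png

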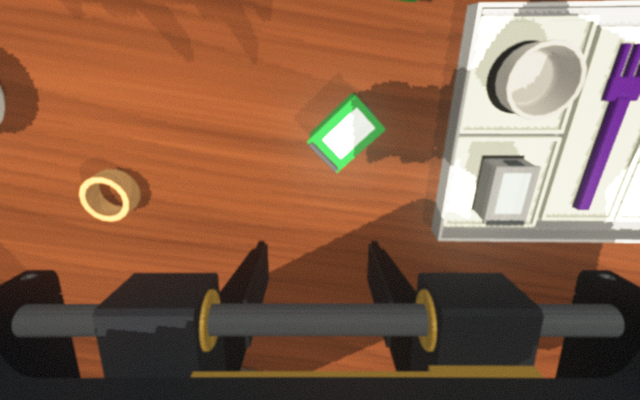

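View pics/z22.png

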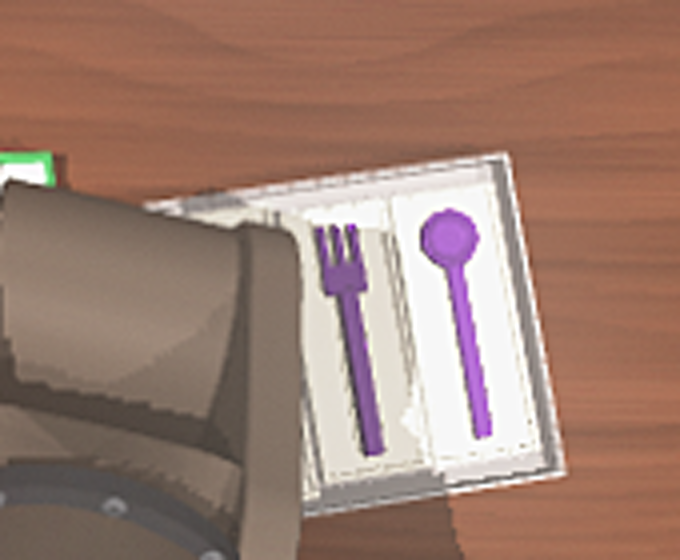

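Box set down with its near mark edge just visible. I move the arm clear for a full top-view check.

Call:
arm_command:
  rows:
    - {"tx": 0,"ty": 4,"tz": 0.5,"roll": 0}
    - {"tx": 0,"ty": 4,"tz": 0.5,"roll": 0}
    - {"tx": 0,"ty": 4,"tz": 0.5,"roll": 0}
    - {"tx": 0,"ty": 4,"tz": 0,"roll": 0}
    - {"tx": 0,"ty": 2,"tz": 0,"roll": 0}

```text
t: 40.95
position: [0.4356, 0.1186, 0.2002]
orientation: [[0.974, 0.155, -0.165], [0.155, -0.988, -0.009], [-0.165, -0.017, -0.986]]
force: [-0.2, 0.2, -0.4]
finger_gap: 0.0522
```

```bash
python3 look.py 23; python3 - <<'E'
from h import *
import pickle
from u import utensils
c=pickle.load(open("top23.pkl","rb")); utensils(c,.0105,60)
i=cv2.imread("pics/top23.png");cv2.imwrite("pics/k23.png",cv2.resize(i[180:262,380:432],None,fx=7,fy=7,interpolation=cv2.INTER_CUBIC))
d=read_camera("scene");save(d,"scene23.png")
j=cv2.imread("pics/scene23.png");cv2.imwrite("pics/s23.png",cv2.resize(j[130:200,195:315],None,fx=6,fy=6,interpolation=cv2.INTER_CUBIC))
E
```

```text
[0.4358 0.118  0.2001] [[ 0.974  0.157 -0.165]
 [ 0.158 -0.987 -0.01 ]
 [-0.164 -0.017 -0.986]] [0.11 0.33 1.89 0.01 1.09 1.52] 41.05
px 465.0 204.0 org [ 0.5265 -0.3806] yaw 0.1637 len 0.1469
px 438.0 211.0 org [ 0.5144 -0.3097] yaw 0.1455 len 0.1473
```

View pics/k23.png

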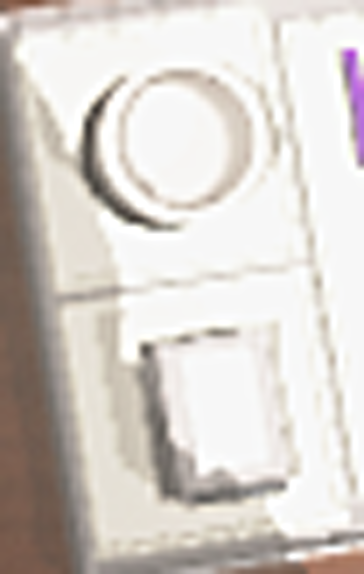

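View pics/s23.png

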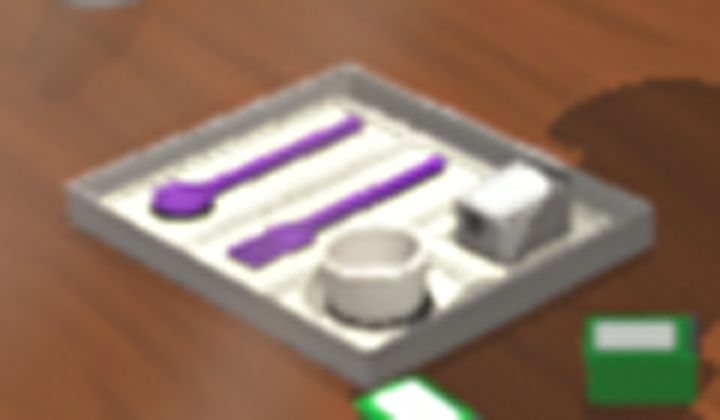

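View pics/top23.png

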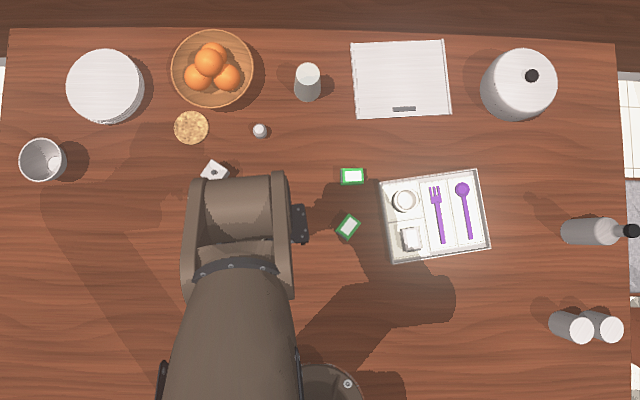

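Top view shows all four pieces seated, and the katori now reads within about 1 mm of its mark. I check the pickle box corners from the wrist picture.

```bash
python3 - <<'E'
import cv2
i=cv2.imread("pics/wrist22.png");cv2.imwrite("pics/p22.png",cv2.resize(i[145:235,460:560],None,fx=6,fy=6,interpolation=cv2.INTER_CUBIC))
E
```

```text
(no output)
```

View pics/p22.png

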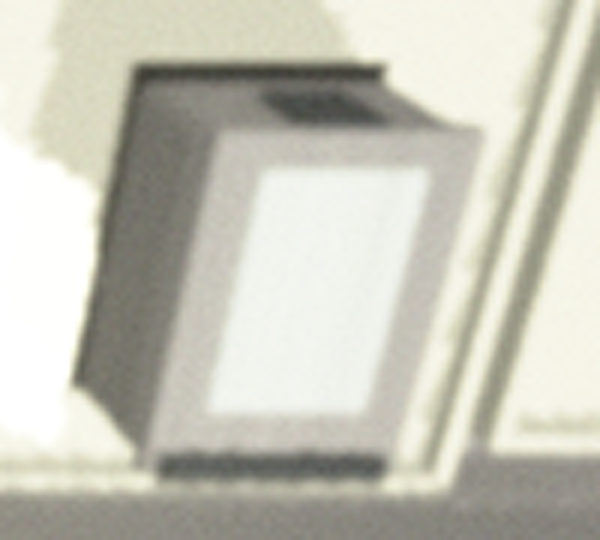

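A dark sliver of the mark shows beyond the box's far end; the sides are flush. I quantify it.

```bash
python3 - <<'E'
from h import *
import pickle
c=pickle.load(open("wrist22.pkl","rb"))
z=lambda a:(np.array(a,float)+.5)/6-.5+[460,145]
u=np.array([np.cos(.16),np.sin(.16)]);n=np.array([-u[1],u[0]])
m=cast(c,z([[136,64],[385,64]]),.006)[:,:2]; b=cast(c,z([[137,81],[75,386]]),.006)[:,:2]; t=cast(c,z([[222,127],[487,128],[400,450],[148,450]]),.036)[:,:2]
print("mark far corners",m,"width",np.linalg.norm(m[0]-m[1])); print("box bottom far/near left",b,"len",np.linalg.norm(b[0]-b[1]),"yaw",np.arctan2(*(b[0]-b[1])[::-1]))
print("top",t,t.mean(0)); print("offset along",(b[0]-m[0])@u,"lat",(b[0]-m[0])@n)
mc=m.mean(0)-.029*u; print("mark ctr",mc,"box ctr top far-edge",t[:2].mean(0)-.029*u)
E
```

```text
mark far corners [[ 0.46374133 -0.2106121 ]
 [ 0.4699899  -0.24915587]] width 0.03904698408525951
box bottom far/near left [[ 0.46107274 -0.21177546]
 [ 0.40743889 -0.22081242]] len 0.054389856453515635 yaw 0.16692566740233772
top [[ 0.46363485 -0.21121648]
 [ 0.46962559 -0.24893022]
 [ 0.41723113 -0.25834968]
 [ 0.4107375  -0.21985248]] [ 0.44030727 -0.23458722]
offset along -0.0028198546372035795 lat -0.0007233445187538152
mark ctr [ 0.43823602 -0.23450421] box ctr top far-edge [ 0.43800063 -0.23469358]
```

The box's lower edge is slightly inset (54.4 mm seen against 58 mm), so the sliver amounts to roughly a 1 mm offset. The top edge reads 0.3 mm from the mark and yaw agrees. Handing in.

```bash
python3 -c "
from plant import sign_off,readout
print(readout.get_state()['t']); print(sign_off())"
```

```text
41.1
the job is handed in; nothing more can be done
None
```

I packed the lunchbox in the order asked (spoon, fork, small katori, pickle box) and handed the job in at 41.1 s with the arm clear of everything.

| Item | Last check against its mark |
|---|---|
| Spoon | About 1 mm off, yaw within 0.01 rad |
| Fork | About 1 mm off, heads the same way as marked; top-view yaw 0.146 against the box's 0.16 |
| Katori | Upright and within about 1 mm by the last top view, its outline read by eye off an enlarged view |
| Pickle box | About 1 mm short by its bottom edge, 0.3 mm by its top edge, square to the mark |

- **Katori:** it first sat about 2.6 mm off, as both cameras showed. I slid it to centre with a light squeeze before placing the pickle box.
- **Pickle box:** I turned it half a turn before setting it down because the last joint was close to its limit. It therefore faces the other way round from how it was picked up, which the task allows.
- **Disagreements:** the top and wrist cameras differed by 1.5 to 2 mm in absolute position, so I relied on object-to-mark offsets within one picture. A thin dark sliver of the mark shows beyond the pickle box's far end.
- **Gripper tilt:** the gripper slowly tilted up to about 0.19 rad during the moves; every piece still ended flat in the pictures.
- **Left alone:** I never touched the large katori, the tin or the green decoys. The large katori and most of the tin were hidden behind the arm in the last top view.

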